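# Pack the last two items and hold the scanner over the label

### The job

Finish packing the low open carton on the bench: stand the tall square box (label up) and the round tube upright, side by side, on the carton's floor in its empty half, leaving what is already in there in its place. Then draw the hand scanner out of its stand, tip it over so that its window looks straight down at the packed box's label from about 10 cm above, and finish while still holding it there, steady and touching nothing else. Leave the other things on the bench where they are.

Things in the scene. Friction and masses are not known exactly. Their poses are not given: they have to be found in the camera images.
- carton: Low open-topped kraft shipping carton, does not move. Outside 146 (x) x 132 (y) x 55 mm high (with look-only flaps 4 mm thick outside the walls), walls and floor 5 mm, inside 136 x 122 mm. Origin: centre of its underside. Its +x half holds the white flat box and the short jar; its -x half is empty: clear floor from x = -68 to about +2 mm, the full 122 mm in y.
- tall_box: Tall square kraft box, 50 x 50 x 95 mm high, about 0.16 kg, with a white bar-code label on its top. Stands on the bench at the start. Origin: centre of its underside, z up. To be packed.
- label (a point): Centre of the label on the top of the tall square box (50 x 50 mm top, label 36 x 42 mm).
- tube: Round kraft tube with metal ends, 56 mm diameter, 92 mm high, about 0.22 kg. Stands on the bench at the start. Origin: centre of its underside, z up. To be packed.
- stand: Scanner stand, fixed to the bench: black foot 120 (x) x 90 (y) x 12 mm with an open-topped upright pocket in its middle, 46 x 42 mm outside, 36 x 32 mm inside, rim 76 mm above the bench, pocket floor 15 mm above the bench. Origin: centre of its underside.
- scanner: Pistol-shaped hand scanner, about 0.17 kg, upright in the stand's pocket with 3 mm play. Black handle 30 (x) x 26 (y) x 110 mm; on it the grey head, a block 95 long, 44 wide (y), 38 mm thick, nose towards the scanner's -x and 35 degrees downward; its flat sides, 44 mm apart, can be gripped from above. Draw it straight up 61 mm to clear the pocket. Origin: centre of the handle's foot, z up.
- scanner_grip (a point): Centre of the scanner's head, at (-10, 0, 128) mm in the scanner's frame; midway between the head's flat sides.
- scanner_window (a point): Centre of the window in the nose of the scanner's head, at (-48.9, 0, 100.8) mm in the scanner's frame. This point's z axis points out of the window along the line of sight, which is (-0.819, 0, -0.574) in the scanner's frame; its y axis lies across the head.
- flat_box: Bystander, already packed: white box 56 x 54 x 44 mm high in the carton's +x half. Origin: centre of its underside.
- short_jar: Bystander, already packed: closed jar 54 mm diameter, 44 mm high in the carton's +x half. Origin: centre of its underside.
- slim_box: Bystander: kraft box 75 x 40 x 110 mm high without a label, standing near the things to be packed. Origin: centre of its underside.
- tape_roll: Bystander: ring 96 mm diameter, 48 mm high, lying flat. Origin: centre of its underside.
- screw_jar: Bystander: clear jar 60 mm diameter, 85 mm high. Origin: centre of its underside.
- wide_box: Bystander: white flat carton 110 x 160 x 50 mm high. Origin: centre of its underside.

How it is judged:
By the outcome, as a careful person would: the job done as asked, in the order asked, and still so for the second after the job is handed in, while the arm keeps its last pose, push and grip.
It also fails if it takes over 64 s, if anything falls off the work surface, if the arm or the gripper's body presses on something with over 40 N, if the wrist force passes 120 N, or if a joint passes its speed limit or range.

### The arm

A 6-joint arm with a two-finger parallel gripper is mounted at the origin on the work surface. World frame = base frame: x ahead of the robot, y to its left, z up, the work surface at z = 0. Lengths are in m, angles in rad, forces in N, time in s.
With the tool pointing down it reaches from about 0.25 to 0.775 m from the base axis. Payload 4 kg.
Tool frame: the origin (TCP) lies on the centre line of the jaws, within the pads' length; the fingertips stand 25 mm ahead of it and the grasp point (between the pads) lies 6 mm ahead of it; z points along the fingers, y is the line along which they close (so a half turn about z gives the same grasp; the last joint's range is limited). The gripper opens to 94 mm and grips with 3 to 60 N. Pads are 16 mm wide; open, the fingers measure 119 mm over their backs; the gripper's body (75 mm by 177 mm) begins 78 mm behind the grasp point.
Start: joints at [-1.446, 0.087, 1.371, -0, 1.684, -0.103], TCP at [0.124, -0.536, 0.231] pointing down, gripper open.
Joint ranges: [-3.1, 3.1], [-0.76, 2.03], [0.27, 2.55], [-1.08, 4.22], [0.17, 2.65], [-2.57, 2.57]. Speed limits (rad/s): [2.79, 2.79, 3.14, 3.14, 3.14, 3.14].

### API

Orientations are given as a rotation vector (axis times angle).
In Python, from station import bot gives the robot as it stands.
- The arm moves only by the tool arm_command, never from a script. Its argument "series" is one flat list of numbers, 5 for each row, row after row: the opening, from -1 (shut) to 1 (fully open), then the shift along the tool's x, y, z as a fraction of full scale, then the turn about the tool's z as a fraction of full scale. A call has 1 to 5 rows; each row is the pose to reach, as a shift and turn from the pose commanded when the call began, along the tool's axes at that moment, turning the shorter way round; what a row does not reach only later rows make up. Full scale, the value 1, is 0.15 m for a shift and pi rad for a turn. A row lasts 1/10 s, in which the tool goes at most 50 mm and 8.59 degrees, less where a joint would pass 70% of its speed; a pose out of reach is approached as far as the arm can. A call with a number of a shift or a turn outside -1 to 1 is refused whole. A call with a gripper value outside its range is refused whole. The fingers move at their own pace and stop on an object; the grip force is fixed at half the most. Time passes only in rows, so rows that repeat a pose let the fingers close. It gives the time, the measured TCP pose, the force, the opening and the grip force at its end, in the units of the state.
- bot.read_state(): the state, without advancing time (a new reading comes with each control period).
- bot.read_camera(name): name is "scene" or "top"; returns a dict with "color" (480x640x3 uint8, blue, green, red), "fx", "fy", "cx", "cy" (pixels), "T" (4x4, takes a point from camera to world coordinates). Camera axes: x right, y up, looking along -z (the intrinsics and any distortion apply to the point x, -y, -z); pixel columns grow to the right and rows downward; lengths in m; the calibration is good to about 2 mm. A picture is of the moment at which its call begins. There is no depth.
- bot.finish_job(): hands the job in; it is judged then, once.
Trained networks look in a picture, given as the dict that the camera call returned (one of the last four; its "shot" number tells which), for a name from the list of things; names that differ only in an ending like _2 or _b are one class to them, and where a whole thing is asked for, a point or a joint stands for the part that bears it (a point fixed in the world has none). Each returns a list of dicts, best first, with "confidence" (0 to 1); they miss things now and then, are a little off and sometimes report something else, mostly with a low value. They report only what shows in the picture. A call takes as long as a camera call.
- bot.masks_of(picture, query): "region" (480x640 bool, what is visible of it) and "position" ([column, row] in pixels, amid what is visible of it).
- bot.tip_of(picture, query): "position" ([column, row] in pixels: a listed point, or the origin of a listed thing).
The state is a dict: "t": time; "joint_pos": joint angles; "qvel": joint speeds; "joint_torque": joint torques, N m; "eef_pos": TCP position; "tool_rot": TCP orientation; "force": force on the tool from outside, world axes, zero at the start; "wrist_torque": the same for the moment, N m; "width": finger opening in m; "grip_force": force on a finger pad.
Only numpy, scipy, OpenCV 4.12 (cv2) and the standard library are available. Lean on these libraries where they do the work, as an engineer would, in place of code of your own. Each camera call takes 0.05 s, during which the arm holds its last target. There are 200 camera calls.

## Working session

There is one attempt and no reset: what is moved stays moved. The work goes in short steps, Python scripts to look and compute and a tool call to move; the robot and the scene stay as the last step left them, time stands still between calls to the robot, and variables do not carry over. Pictures are saved under pics/ and viewed, at most 10 in all, crops included, and the job is handed in when it is done.

Besides the shell and the picture viewer there is one more tool, called after ">>>" by a JSON object that holds its "api" and its "payload". arm_command: Moves the arm, as the interface text tells. Its arguments: {"type":"object","properties":{"series":{"type":"array"}},"required":["series"]}

```bash
ls; mkdir -p pics; cat > h.py <<'E'
import numpy as np, cv2
from station import bot
from scipy.spatial.transform import Rotation as R
def ray(p,px):
    x=(px[0]-p['cx'])/p['fx']; y=(px[1]-p['cy'])/p['fy']
    T=np.array(p['T']); return T[:3,3], T[:3,:3]@np.array([x,-y,-1.])
def at(p,px,z):
    o,d=ray(p,px); return o+d*(z-o[2])/d[2]
def proj(p,X):
    T=np.array(p['T']); c=T[:3,:3].T@(np.asarray(X)-T[:3,3])
    return np.array([p['cx']+p['fx']*c[0]/-c[2], p['cy']+p['fy']*-c[1]/-c[2]])
def tri(a,pa,b,pb):
    (o1,d1),(o2,d2)=ray(a,pa),ray(b,pb)
    s=np.linalg.lstsq(np.c_[d1,-d2],o2-o1,rcond=None)[0]
    A,B=o1+s[0]*d1,o2+s[1]*d2; return (A+B)/2, np.linalg.norm(A-B)
E
python3 - <<'E'
from h import *
np.set_printoptions(precision=4,suppress=True)
s=bot.read_state(); print(s)
P={n:bot.read_camera(n) for n in('scene','top')}
for n,p in P.items():
    cv2.imwrite(f'pics/{n}0.png',p['color']); print(n,{k:v for k,v in p.items() if k!='color'})
for q in ['carton','tall_box','label','tube','stand','scanner','scanner_grip','scanner_window','flat_box','short_jar','slim_box','tape_roll']:
    r={}
    for n,p in P.items():
        L=bot.tip_of(p,q); r[n]=[(np.round(l['position'],1),round(l['confidence'],2)) for l in L[:2]]
    print(q,r)
    try: print('   tri',tri(P['scene'],r['scene'][0][0],P['top'],r['top'][0][0]))
    except Exception as e: print(e)
E
```

```text
pics
{'t': 0.0, 'joint_pos': array([-1.4461,  0.0879,  1.3722,  0.    ,  1.6836, -0.1031]), 'qvel': array([ 0.0011, -0.0014,  0.0004,  0.0015,  0.0009, -0.0004]), 'joint_torque': array([ -0.0002, -34.0188, -30.2421,   0.0717,   0.0331,  -0.0001]), 'eef_pos': array([ 0.1241, -0.5353,  0.2293]), 'tool_rot': array([-3.1191, -0.3568,  0.    ]), 'force': array([-0.1306,  0.1093, -0.1098]), 'wrist_torque': array([-0.0094,  0.013 ,  0.0125]), 'grip_force': 0.0, 'width': 0.09389072346005829}
scene {'fx': 459.0499743166027, 'fy': 459.0499743166027, 'cx': 322.741284470748, 'cy': 248.0087407653564, 'T': array([[-0.4642, -0.7474,  0.4753,  1.1836],
       [ 0.8857, -0.3889,  0.2535,  0.3149],
       [-0.0046,  0.5387,  0.8425,  1.1197],
       [ 0.    ,  0.    ,  0.    ,  1.    ]]), 'shot': 1}
top {'fx': 605.2303819525926, 'fy': 605.2303819525926, 'cx': 331.50144371945095, 'cy': 239.81520691958852, 'T': array([[-0.0223,  0.9965, -0.0804,  0.5179],
       [-0.9997, -0.0212,  0.0148,  0.0199],
       [ 0.013 ,  0.0807,  0.9967,  1.3149],
       [ 0.    ,  0.    ,  0.    ,  1.    ]]), 'shot': 2}
ca
[... 1608 characters left out ...]
. , 251.4]), 0.84)]}
   tri (array([ 0.5979,  0.0667, -0.0064]), np.float64(0.012341299542926447))
short_jar {'scene': [(array([322. , 267.6]), 0.65)], 'top': [(array([331.3, 248.6]), 0.93), (array([211.1, 247.1]), 0.68)]}
   tri (array([ 0.6051,  0.0021, -0.0122]), np.float64(0.0022545253591981108))
slim_box {'scene': [(array([253.2, 150.9]), 0.73), (array([342.7, 272. ]), 0.66)], 'top': [(array([149.7, 303.8]), 0.64), (array([482.8, 201.2]), 0.52)]}
   tri (array([0.6442, 0.0919, 0.6353]), np.float64(0.3620880632720372))
tape_roll {'scene': [(array([203.8, 247.6]), 0.67)], 'top': [(array([485.1, 199.3]), 0.87)]}
   tri (array([ 0.706 , -0.3393, -0.0119]), np.float64(0.0071904776927187684))
```

View pics/scene0.png

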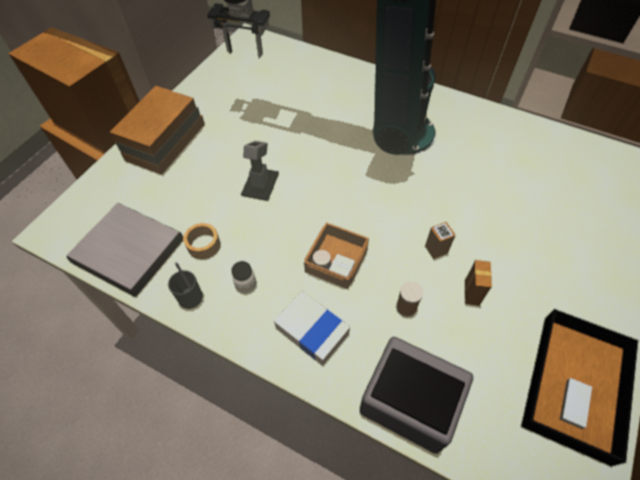

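View pics/top0.png

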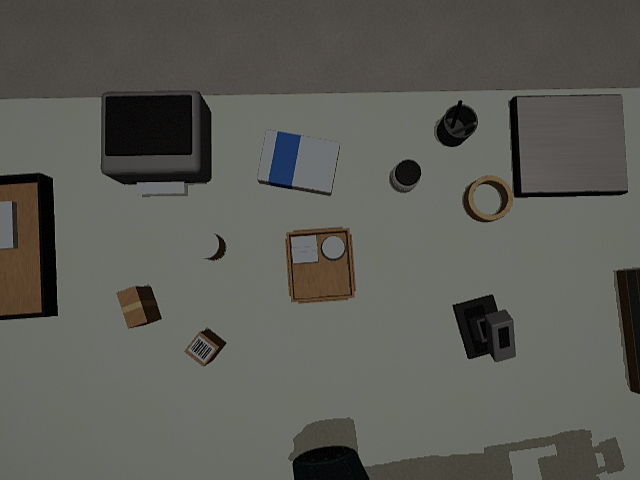

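Scene: scanner (255,165), tall box (440,238), tube (409,298), slim box (479,282), carton (337,254). Top: label (205,347), tube (213,247), carton (321,264), scanner head (502,337), stand foot (475,328). Now finer measurement.

```bash
python3 - <<'E'
from h import *
np.set_printoptions(precision=4,suppress=True)
P={n:bot.read_camera(n) for n in('scene','top')}
t=P['top'];s=P['scene']
for q,z in [('label',.095),('tall_box',.095),('tube',.092),('carton',.055),('stand',.012),('scanner',.14),('flat_box',.044+.005),('short_jar',.049),('slim_box',.11)]:
  for n,p in P.items():
    L=bot.masks_of(p,q)
    for l in L[:2]:
        m=l['region'].astype(np.uint8); c=max(cv2.findContours(m,0,2)[0],key=cv2.contourArea)
        W=np.array([at(p,x,z)[:2] for x in c[:,0].astype(float)],np.float32)
        r=cv2.minAreaRect(W*1000)
        print(q,n,round(l['confidence'],2),np.round(l['position'],1),'rect@z',np.round(r[0],1),np.round(r[1],1),round(r[2],1))
c=[(160,310,80,60),(180,215,80,60),(280,220,80,90),(440,280,93,90)]
I=[]
for (x,y,w,h) in c: I.append(cv2.convertScaleAbs(cv2.resize(t['color'][y:y+h,x:x+w],(400,300),interpolation=cv2.INTER_CUBIC),alpha=1.6))
cv2.imwrite('pics/crop1.png',np.vstack([np.hstack(I[:2]),np.hstack(I[2:])]))
E
```

```text
label scene 0.88 [436.8 241.8] rect@z [440.3 269.6] [125.7  70.5] 1.7
label top 0.7 [207.3 346.3] rect@z [409.2 258.1] [57.9 67.6] 49.7
tall_box scene 0.72 [437.8 240.4] rect@z [439.9 271.4] [120.6  67.7] 3.3
tall_box top 0.68 [203.3 349.7] rect@z [409.5 258.6] [58.6 69.2] 48.7
tube scene 0.71 [410.9 301.2] rect@z [637.2 264.7] [98.4 54. ] 8.6
tube scene 0.68 [257.  151.7] rect@z [ 405.9 -339.3] [132.1  77.3] 18.4
tube top 0.79 [207.2 245.9] rect@z [610.8 251.4] [71.7 54.9] 62.3
tube top 0.53 [498.9 192.1] rect@z [ 694.2 -319.7] [ 92.7 103.2] 34.2
carton scene 0.75 [335.6 250.3] rect@z [584.4  35.2] [172.6 146.5] 2.2
carton scene 0.47 [477.3 281.2] rect@z [491.1 404.3] [143.   69.6] 16.5
carton top 0.91 [322.9 272.2] rect@z [569.7  25.6] [155.2 142.7] 3.0
stand scene 0.84 [260.9 184.9] rect@z [ 429.9 -309.2] [143.   95.3] 15.5
stand top 0.74 [473.7 320.3] rect@z [ 431.2 -313.2] [120.8  90.3] 13.6
stand top 0.25 [321.2 272.8] rect@z [570.7  25.6] [158.4 146. ] 2.9
scanner scene 0.97 [254.5 154.1] rect@z [ 445.2 -301.5] [132.   67.6] 31.5
scanner top 0.71 [498.1 335.2] rect@z [ 421.8 -319.5] [94.6 65.3] 15.4
flat_box scene 0.87 [346.  264.9] rect@z [605.7  64.2] [57.2 56.6] 2.7
flat_box top 0.69 [303.  249.9] rect@z [602.   59.1] [54.4 58.8] 89.0
short_jar scene 0.72 [322.  260.5] rect@z [614.2   5.6] [60.5 48.9] 27.2
short_jar scene 0.53 [478.8 280.3] rect@z [486.2 404.7] [139.9  70.3] 18.3
short_jar top 0.66 [332.  248.7] rect@z [602.7  -0.6] [48.2 50.4] 88.8
short_jar top 0.17 [497. 187.] rect@z [ 700.8 -332.2] [ 92.5 104.7] 34.2
slim_box scene 0.58 [476.9 280.1] rect@z [525.8 399.3] [133.4  66.1] 16.5
slim_box scene 0.56 [310.8 329.8] rect@z [821.5  89.7] [163.4 117.2] 78.1
slim_box top 0.67 [141.  304.8] rect@z [494.5 384.9] [77.6 68. ] 19.5
```

View pics/crop1.png

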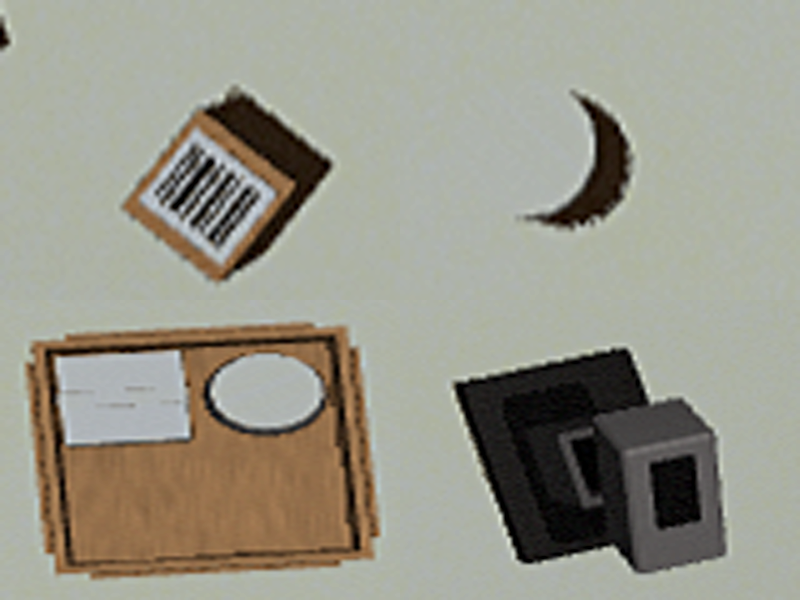

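Crops: box top corners in the full image ≈ (184.8,351.4),(200,332),(219.4,346.6),(203.8,366.2); carton rim corners (287,232.9),(349.6,228.4),(355,296.5),(292,301.6); tube top circle centre ≈ (205,245); stand foot corners (452.8,304.6),(493,295),(469,358.6); scanner head lies at (488–515, 310–362).

```bash
python3 - <<'E'
from h import *
np.set_printoptions(precision=4,suppress=True)
P={n:bot.read_camera(n) for n in('scene','top')}
t=P['top'];s=P['scene']
def quad(px,z,name):
    W=np.array([at(t,p,z) for p in px])[:,:2]; e=np.roll(W,-1,0)-W
    print(name,W.mean(0),'len',np.linalg.norm(e,axis=1)*1000,'ang',np.degrees(np.arctan2(e[:,1],e[:,0])))
quad([(184.8,351.4),(200,332),(219.4,346.6),(203.8,366.2)],.095,'box')
quad([(287,232.9),(349.6,228.4),(355,296.5),(292,301.6)],.055,'carton')
quad([(452.8,304.6),(493,295),(469,358.6)],.012,'stand')
print('tube',at(t,(205.2,245),.092),at(t,(213.6,248),0))
c=[(415,210,50,50),(385,270,50,50),(300,215,75,75),(230,130,70,75)]
I=[cv2.convertScaleAbs(cv2.resize(s['color'][y:y+h,x:x+w],(400,300),interpolation=cv2.INTER_CUBIC),alpha=1.2) for (x,y,w,h) in c]
cv2.imwrite('pics/crop2.png',np.vstack([np.hstack(I[:2]),np.hstack(I[2:])]))
E
```

```text
box [0.404  0.2641] len [48.2034 48.4827 48.9247 47.9512] ang [ -38.9297 -127.7493  140.459    51.4051]
carton [0.568  0.0244] len [131.1871 142.3226 130.9312 143.2199] ang [ -87.0768 -176.9024   93.3155    3.2001]
stand [ 0.4456 -0.2959] len [ 89.4466 145.5635 119.147 ] ang [-78.02   156.8258  14.6904]
tube [0.6114 0.2571 0.092 ] [0.6115 0.2568 0.    ]
```

View pics/crop2.png

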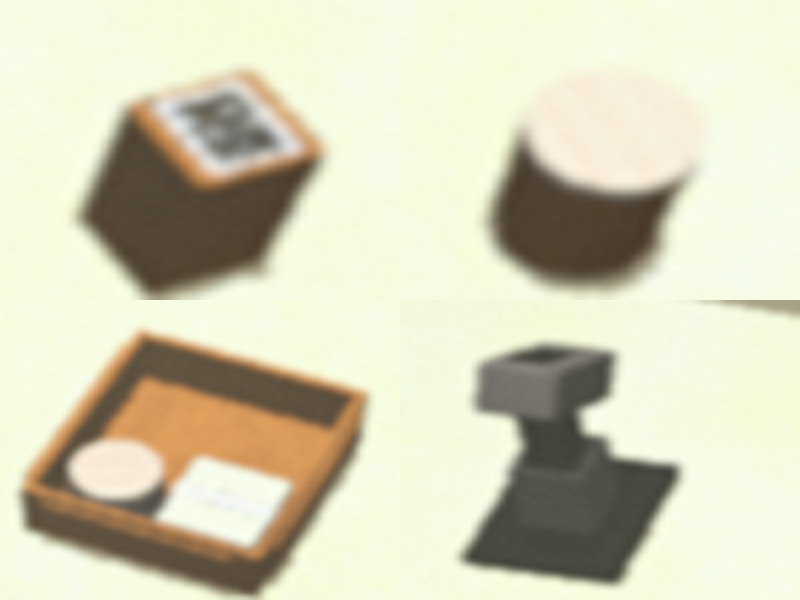

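```bash
cat >> h.py <<'E'
def plan(p,yaw_y):
    "tool-frame shift fractions & turn to bring TCP to p with closing axis at world angle yaw_y deg (mod 180)"
    s=bot.read_state(); Rt=R.from_rotvec(s['tool_rot']).as_matrix()
    d=Rt.T@(np.asarray(p)-s['eef_pos']); cur=np.degrees(np.arctan2(Rt[1,1],Rt[0,1]))
    dw=(yaw_y-cur+90)%180-90            # world turn about +z
    print('t',s['t'],'pos',s['eef_pos'],'closing ang',round(cur,1),'tilt',Rt[:,2],'j6',s['joint_pos'][[0,5]],'w',s['width'],'F',s['force'])
    print('shift/0.15',d/.15,'turn(about tool z)/180',-dw/180, 'alt',-(dw-np.sign(dw)*180)/180)
E
python3 - <<'E'
from h import *
np.set_printoptions(precision=4,suppress=True)
s=bot.read_camera('scene')
print(at(s,(443.4,231.5),.095),at(s,(411.9,291.7),.092),at(s,(336.9,251.2),.055))
cn=[(140,33),(368,97),(255,260),(25,190)]
print([at(s,(300+x/5.333,215+y/4),.055) for x,y in cn])
plan((.404,.264,.20),51.3)
plan((.404,.264,.084),51.3)
E
```

```text
[0.4076 0.2717 0.095 ] [0.6157 0.2638 0.092 ] [0.5742 0.0337 0.055 ]
[array([ 0.5041, -0.0355,  0.055 ]), array([0.4978, 0.0954, 0.055 ]), array([0.641 , 0.0995, 0.055 ]), array([ 0.6465, -0.0272,  0.055 ])]
t 2.45 pos [ 0.1242 -0.5358  0.2305] closing ang -76.9 tilt [ 0.     -0.0001 -1.    ] j6 [-1.4461 -0.1031] w 0.09382939960188862 F [ 0.102   0.7405 -0.114 ]
shift/0.15 [ 3.0214 -4.773   0.2029] turn(about tool z)/180 0.287518285786111 alt -0.712481714213889
t 2.45 pos [ 0.1242 -0.5358  0.2305] closing ang -76.9 tilt [ 0.     -0.0001 -1.    ] j6 [-1.4461 -0.1031] w 0.09382939960188862 F [ 0.102   0.7405 -0.114 ]
shift/0.15 [ 3.0214 -4.7731  0.9762] turn(about tool z)/180 0.287518285786111 alt -0.712481714213889
```

>>> {"api": "arm_command", "payload": {"series": [1, 1, -1, 0, 0, 1, 1, -1, 0, 0, 1, 1, -1, 0, 0, 1, 1, -1, 0, 0, 1, 1, -1, 0, 0]}}

```text
t: 2.95
eef_pos: [0.2382, -0.3526, 0.2311]
tool_rot: [3.12, 0.364, 0.003]
force: [0.2, -0.3, 0.2]
width: 0.0939
grip_force: 0.0
```

>>> {"api": "arm_command", "payload": {"series": [1, 1, -1, 0, 0, 1, 1, -1, 0, 0, 1, 1, -1, 0, 0, 1, 1, -1, 0, 0, 1, 1, -1, 0, 0]}}

```text
t: 3.45
eef_pos: [0.3504, -0.1727, 0.2308]
tool_rot: [-3.12, -0.366, -0.002]
force: [-0.5, -0.2, 0.3]
width: 0.0937
grip_force: 0.0
```

>>> {"api": "arm_command", "payload": {"series": [1, 1, -1, 0, 0, 1, 1, -1, 0, 0, 1, 1, -1, 0, 0, 1, 1, -1, 0, 0, 1, 1, -1, 0, 0]}}

```text
t: 3.95
eef_pos: [0.4627, 0.0074, 0.2301]
tool_rot: [-3.119, -0.365, -0.0]
force: [-0.6, -0.5, -0.3]
width: 0.0939
grip_force: 0.0
```

>>> {"api": "arm_command", "payload": {"series": [1, 0, -1, 0, -0.212, 1, 0, -1, 0, -0.212, 1, 0, -1, 0, -0.212, 1, 0, -1, 0, -0.212, 1, 0, -1, 0, -0.212]}}

```text
t: 4.45
eef_pos: [0.4269, 0.1509, 0.2305]
tool_rot: [2.827, 1.367, -0.0]
force: [-0.3, -0.3, 0.7]
width: 0.094
grip_force: 0.0
```

```bash
python3 - <<'E'
from h import *
np.set_printoptions(precision=4,suppress=True)
plan((.405,.266,.20),-38.7)
E
```

```text
t 4.45 pos [0.4269 0.1509 0.2305] closing ang -38.4 tilt [ 0.0003 -0.0011 -1.    ] j6 [0.2153 0.8851] w 0.09396422745347506 F [-0.3335 -0.2529  0.7494]
shift/0.15 [ 0.5108 -0.591   0.2024] turn(about tool z)/180 0.0017465334958750923 alt -0.9982534665041249
```

>>> {"api": "arm_command", "payload": {"series": [1, 0.51, -0.59, 0.2, 0, 1, 0.51, -0.59, 0.4, 0, 1, 0.51, -0.59, 0.6, 0, 1, 0.51, -0.59, 0.6, 0]}}

```text
t: 4.85
eef_pos: [0.4028, 0.2648, 0.1348]
tool_rot: [2.831, 1.361, -0.017]
force: [-0.5, -0.8, -1.2]
width: 0.0939
grip_force: 0.0
```

```bash
python3 - <<'E'
from h import *
np.set_printoptions(precision=4,suppress=True)
S=bot.read_camera('scene');T=bot.read_camera('top')
st=bot.read_state(); Rt=R.from_rotvec(st['tool_rot']).as_matrix(); e=st['eef_pos']; print(e)
I=[]
for p,(x,y,w,h) in((S,(390,160,90,90)),(T,(160,300,90,90))):
    im=p['color'].copy()
    im=cv2.resize(im[y:y+h,x:x+w],(400,400),interpolation=cv2.INTER_CUBIC)
    for v,c in (([0,st['width']/2,.025],(0,0,255)),([0,-st['width']/2,.025],(0,255,0)),([0,0,.025],(255,0,0))):
        q=proj(p,e+Rt@np.array(v)); q=((q-[x,y])*400/90).astype(int); cv2.circle(im,tuple(int(k) for k in q),4,c,-1)
    I.append(cv2.convertScaleAbs(im,alpha=1.4))
cv2.imwrite('pics/hov.png',np.hstack(I))
E
```

```text
[0.4055 0.2643 0.139 ]
```

View pics/hov.png

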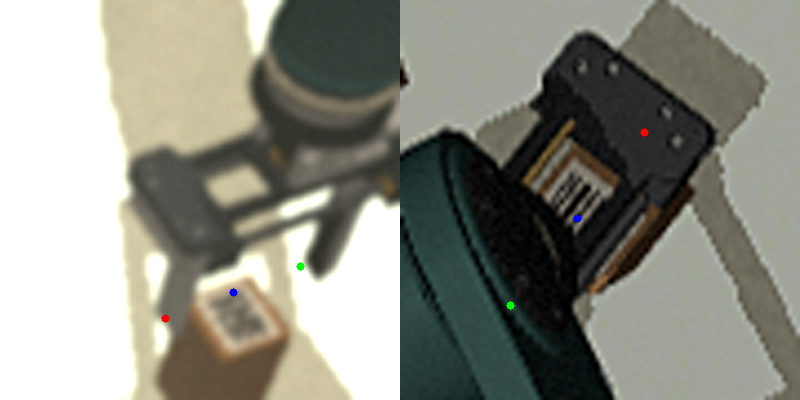

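>>> {"api": "arm_command", "payload": {"series": [1, 0, 0, 0.15, 0, 1, 0, 0, 0.3, 0, 1, 0, 0, 0.367, 0, 1, 0, 0, 0.367, 0, -1, 0, 0, 0.367, 0]}}

```text
t: 5.45
eef_pos: [0.4074, 0.2651, 0.0872]
tool_rot: [2.834, 1.356, 0.004]
force: [-0.2, 0.5, 0.2]
width: 0.0891
grip_force: 0.0
```

>>> {"api": "arm_command", "payload": {"series": [-1, 0, 0, 0, 0, -1, 0, 0, 0, 0, -1, 0, 0, 0, 0, -1, 0, 0, 0, 0, -1, 0, 0, 0, 0]}}

```text
t: 5.95
eef_pos: [0.406, 0.2655, 0.0855]
tool_rot: [-2.833, -1.358, -0.0]
force: [1.6, -0.9, -1.8]
width: 0.0495
grip_force: 29.9
```

>>> {"api": "arm_command", "payload": {"series": [-1, 0, 0, -0.3, 0, -1, 0, 0, -0.6, 0, -1, 0, 0, -0.77, 0, -1, 0, 0, -0.77, 0, -1, 0, 0, -0.77, 0]}}

```text
t: 6.45
eef_pos: [0.4056, 0.2653, 0.1999]
tool_rot: [2.833, 1.358, -0.002]
force: [1.1, 0.4, -2.2]
width: 0.0497
grip_force: 30.0
```

```bash
python3 - <<'E'
from h import *
np.set_printoptions(precision=4,suppress=True)
plan((.5376,-.0062,.20),3)
E
```

```text
t 6.45 pos [0.4056 0.2653 0.1999] closing ang -38.8 tilt [-0.0009 -0.0006 -1.    ] j6 [0.4621 1.139 ] w 0.04965753682596743 F [ 1.0504  0.4393 -2.2121]
shift/0.15 [-0.8598  1.8193 -0.0008] turn(about tool z)/180 -0.2321173496277933 alt 0.7678826503722067
```

>>> {"api": "arm_command", "payload": {"series": [-1, -0.09, 0.18, 0, 0, -1, -0.18, 0.37, 0, 0, -1, -0.27, 0.55, 0, 0, -1, -0.36, 0.73, 0, 0, -1, -0.43, 0.91, 0, 0]}}

```text
t: 6.95
eef_pos: [0.4706, 0.1281, 0.1971]
tool_rot: [-2.831, -1.357, 0.01]
force: [0.8, 0.1, -1.2]
width: 0.0498
grip_force: 30.0
```

>>> {"api": "arm_command", "payload": {"series": [-1, -0.09, 0.18, 0, -0.05, -1, -0.18, 0.37, 0, -0.09, -1, -0.27, 0.55, 0, -0.14, -1, -0.36, 0.73, 0, -0.185, -1, -0.43, 0.91, 0, -0.232]}}

```text
t: 7.45
eef_pos: [0.5366, -0.0073, 0.1969]
tool_rot: [-2.153, -2.28, 0.007]
force: [-0.3, -0.0, -1.9]
width: 0.0496
grip_force: 30.0
```

```bash
python3 - <<'E'
from h import *
np.set_printoptions(precision=4,suppress=True)
plan((.5376,-.0062,.15),3)
E
```

```text
t 7.45 pos [ 0.5366 -0.0073  0.1969] closing ang 3.3 tilt [-0.0068  0.0007 -1.    ] j6 [-0.1193 -0.1768] w 0.04959147289487591 F [-0.3039 -0.0019 -1.8952]
shift/0.15 [0.0069 0.0091 0.3126] turn(about tool z)/180 0.0016449248709382877 alt -0.9983550751290617
```

>>> {"api": "arm_command", "payload": {"series": [-1, 0, 0, 0.15, 0, -1, 0, 0, 0.31, 0, -1, 0, 0, 0.31, 0, -1, 0, 0, 0.31, 0]}}

```text
t: 7.85
eef_pos: [0.5365, -0.006, 0.1518]
tool_rot: [-2.16, -2.275, 0.005]
force: [0.2, 0.5, -1.2]
width: 0.05
grip_force: 30.0
```

```bash
cat > ov.py <<'E'
from h import *
def over(name,pts,sb=(295,200,90,90),tb=(270,210,100,100)):
    S=bot.read_camera('scene');T=bot.read_camera('top'); I=[]
    for p,(x,y,w,h) in((S,sb),(T,tb)):
        im=cv2.convertScaleAbs(cv2.resize(p['color'][y:y+h,x:x+w],(400,400),interpolation=cv2.INTER_CUBIC),alpha=1.4)
        for v,c in pts:
            q=(proj(p,v)-[x,y])*400/w; cv2.circle(im,tuple(int(k) for k in q),2,c,-1)
        I.append(im)
    cv2.imwrite(name,np.hstack(I)); return S,T
def boxpts(c,z,yaw,hx,hy):
    a=np.radians(yaw); u=np.array([np.cos(a),np.sin(a)]);v=np.array([-u[1],u[0]])
    return [np.r_[c[:2]+i*hx*u+j*hy*v,z] for i,j in((-1,-1),(1,-1),(1,1),(-1,1))]
E
python3 - <<'E'
from ov import *
np.set_printoptions(precision=4,suppress=True)
e=bot.read_state()['eef_pos'];print(e)
pts=[(q,(0,0,255)) for q in boxpts(np.array([.569,.0265]),.055,3,.073,.066)]
b=e[2]-.0855
pts+=[(q,(0,255,0)) for q in boxpts(e,b,3,.025,.025)]
over('pics/b1.png',pts)
E
```

```text
[ 0.5365 -0.006   0.1518]
```

View pics/b1.png

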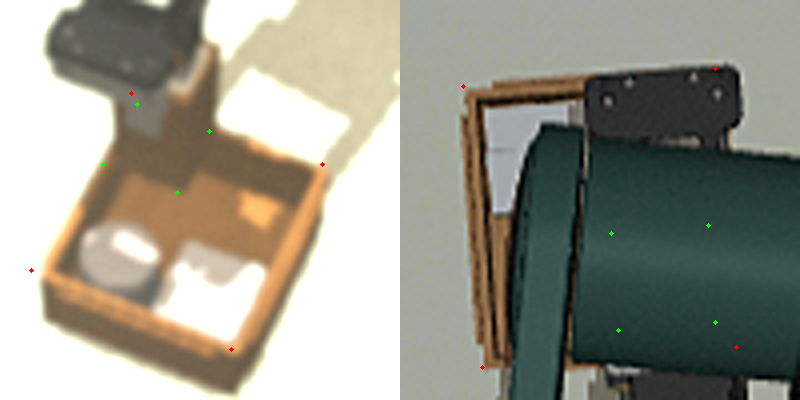

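>>> {"api": "arm_command", "payload": {"series": [-1, 0, 0, 0.15, 0, -1, 0, 0, 0.27, 0, -1, 0, 0, 0.34, 0, -1, 0, 0, 0.38, 0, -1, 0, 0, 0.4, 0]}}

```text
t: 8.45
eef_pos: [0.5383, -0.0061, 0.0947]
tool_rot: [2.162, 2.278, 0.001]
force: [0.3, -0.5, -1.6]
width: 0.0498
grip_force: 30.0
```

>>> {"api": "arm_command", "payload": {"series": [-1, 0, 0, 0.008, 0, -1, 0, 0, 0.008, 0]}}

```text
t: 8.65
eef_pos: [0.5385, -0.0062, 0.0939]
tool_rot: [2.162, 2.278, 0.001]
force: [0.6, 0.5, -1.6]
width: 0.0498
grip_force: 30.0
```

>>> {"api": "arm_command", "payload": {"series": [-1, 0, 0, 0.01, 0, -1, 0, 0, 0.02, 0, -1, 0, 0, 0.02, 0]}}

```text
t: 8.95
eef_pos: [0.5383, -0.0062, 0.0905]
tool_rot: [2.163, 2.278, 0.001]
force: [0.5, 0.9, -0.7]
width: 0.0502
grip_force: 30.0
```

>>> {"api": "arm_command", "payload": {"series": [-1, 0, 0, 0.01, 0, -1, 0, 0, 0.01, 0]}}

```text
t: 9.15
eef_pos: [0.5383, -0.0063, 0.0905]
tool_rot: [2.162, 2.278, 0.001]
force: [-3.4, -0.3, 5.6]
width: 0.0502
grip_force: 30.0
```

Contact at the predicted height (bottom at z ≈ 5 mm). Release and rise.

>>> {"api": "arm_command", "payload": {"series": [1, 0, 0, -0.01, 0, 1, 0, 0, -0.01, 0, 1, 0, 0, -0.01, 0, 1, 0, 0, -0.01, 0, 1, 0, 0, -0.01, 0]}}

```text
t: 9.65
eef_pos: [0.5379, -0.0062, 0.09]
tool_rot: [-2.163, -2.278, 0.0]
force: [-0.1, -0.5, 0.3]
width: 0.086
grip_force: 0.0
```

>>> {"api": "arm_command", "payload": {"series": [1, 0, 0, -0.2, 0, 1, 0, 0, -0.5, 0, 1, 0, 0, -0.8, 0, 1, 0, 0, -0.8, 0]}}

```text
t: 10.05
eef_pos: [0.5415, -0.0065, 0.2185]
tool_rot: [2.155, 2.27, 0.014]
force: [0.3, -0.6, 0.2]
width: 0.094
grip_force: 0.0
```

```bash
python3 - <<'E'
from h import *
np.set_printoptions(precision=4,suppress=True)
plan((.612,.259,.20),3)
E
```

```text
t 10.05 pos [ 0.5415 -0.0065  0.2185] closing ang 3.0 tilt [ 0.0147 -0.0017 -0.9999] j6 [-0.1167 -0.1687] w 0.09396142249979754 F [ 0.3002 -0.6311  0.1666]
shift/0.15 [1.7437 0.5592 0.1269] turn(about tool z)/180 -0.00012813489853821618 alt 0.9998718651014618
```

>>> {"api": "arm_command", "payload": {"series": [1, 0.25, 0.08, 0, 0, 1, 0.5, 0.16, 0, 0, 1, 0.8, 0.25, 0, 0, 1, 1, 0.33, 0, 0, 1, 1, 0.33, 0, 0]}}

```text
t: 10.55
eef_pos: [0.5797, 0.1499, 0.2086]
tool_rot: [-2.156, -2.282, 0.001]
force: [-1.1, 0.0, 0.6]
width: 0.0942
grip_force: 0.0
```

>>> {"api": "arm_command", "payload": {"series": [1, 0.25, 0.1, 0, 0, 1, 0.5, 0.17, 0, 0, 1, 0.743, 0.23, 0.1, 0, 1, 0.743, 0.23, 0.3, 0, 1, 0.743, 0.23, 0.3, 0]}}

```text
t: 11.05
eef_pos: [0.6056, 0.2584, 0.1588]
tool_rot: [-2.159, -2.276, 0.016]
force: [-1.2, -0.5, -0.1]
width: 0.0943
grip_force: 0.0
```

```bash
python3 - <<'E'
from ov import *
np.set_printoptions(precision=4,suppress=True)
plan((.612,.259,.082),3)
pts=[(q,(0,0,255)) for q in boxpts(np.array([.568,.0244]),.055,3,.073,.066)]
pts+=[(q,(0,255,0)) for q in boxpts(np.array([.5383,-.0063]),.1,3,.025,.025)]
over('pics/b2.png',pts,sb=(300,200,150,150))
E
```

```text
t 11.05 pos [0.6056 0.2584 0.1588] closing ang 3.0 tilt [-0.0105 -0.0043 -0.9999] j6 [0.3177 0.2649] w 0.09429576606242734 F [-1.2078 -0.5344 -0.0787]
shift/0.15 [0.0034 0.048  0.5117] turn(about tool z)/180 0.00011834978488225702 alt -0.9998816502151177
```

View pics/b2.png

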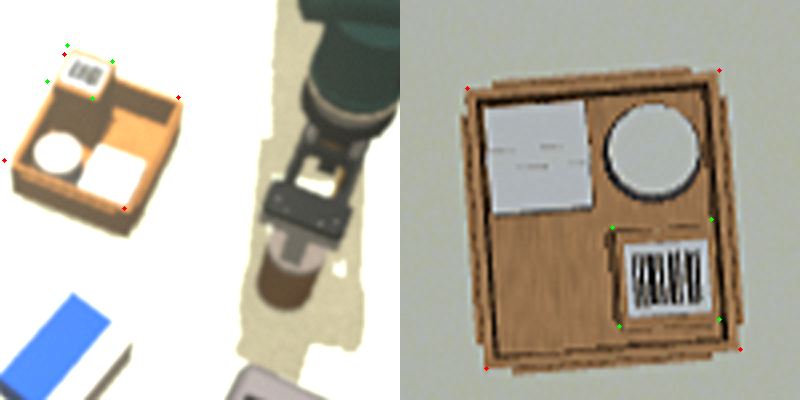

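>>> {"api": "arm_command", "payload": {"series": [1, 0, 0.015, 0.1, 0, 1, 0, 0.015, 0.1, 0]}}

```text
t: 11.35
eef_pos: [0.6105, 0.2581, 0.1492]
tool_rot: [-2.165, -2.276, 0.002]
force: [-0.8, 0.8, -0.5]
width: 0.094
grip_force: 0.0
```

```bash
python3 - <<'E'
from h import *
np.set_printoptions(precision=4,suppress=True)
plan((.613,.2585,.082),3)
E
```

```text
t 11.35 pos [0.6105 0.2581 0.1492] closing ang 2.9 tilt [-0.0012 -0.0007 -1.    ] j6 [0.3147 0.2643] w 0.09402647249987396 F [-0.7671  0.7627 -0.5381]
shift/0.15 [0.002  0.0172 0.4482] turn(about tool z)/180 -0.0006364281177154239 alt 0.9993635718822845
```

>>> {"api": "arm_command", "payload": {"series": [1, 0.002, 0.015, 0.15, 0, 1, 0.002, 0.015, 0.3, 0, 1, 0.002, 0.015, 0.45, 0, 1, 0.002, 0.015, 0.45, 0, -1, 0.002, 0.015, 0.45, 0]}}

```text
t: 11.85
eef_pos: [0.613, 0.2594, 0.0832]
tool_rot: [2.164, 2.278, -0.0]
force: [-0.5, 0.9, 0.1]
width: 0.089
grip_force: 0.0
```

>>> {"api": "arm_command", "payload": {"series": [-1, 0, 0, 0, 0, -1, 0, 0, 0, 0, -1, 0, 0, 0, 0, -1, 0, 0, 0, 0, -1, 0, 0, 0, 0]}}

```text
t: 12.35
eef_pos: [0.6139, 0.26, 0.0838]
tool_rot: [2.162, 2.277, 0.004]
force: [1.5, -0.1, 2.1]
width: 0.0556
grip_force: 30.0
```

>>> {"api": "arm_command", "payload": {"series": [-1, 0, 0, -0.3, 0, -1, 0, 0, -0.6, 0, -1, 0, 0, -0.8, 0, -1, 0, 0, -0.8, 0]}}

```text
t: 12.75
eef_pos: [0.6149, 0.2606, 0.2089]
tool_rot: [2.16, 2.275, 0.015]
force: [1.1, 0.3, -1.6]
width: 0.0556
grip_force: 30.0
```

```bash
python3 - <<'E'
from h import *
np.set_printoptions(precision=4,suppress=True)
plan((.5353,.0516,.20),3)
E
```

```text
t 12.75 pos [0.6149 0.2606 0.2089] closing ang 3.0 tilt [ 0.01    0.0034 -0.9999] j6 [0.316 0.264] w 0.055637362892673174 F [ 1.1486  0.2822 -1.5653]
shift/0.15 [-1.3642 -0.6029  0.0492] turn(about tool z)/180 -0.00012374833205457648 alt 0.9998762516679455
```

>>> {"api": "arm_command", "payload": {"series": [-1, -0.2, -0.08, 0, 0, -1, -0.4, -0.16, 0, 0, -1, -0.6, -0.24, 0, 0, -1, -0.75, -0.32, 0, 0, -1, -0.75, -0.32, 0, 0]}}

```text
t: 13.25
eef_pos: [0.5684, 0.142, 0.1993]
tool_rot: [-2.165, -2.272, 0.01]
force: [0.2, 1.4, -2.7]
width: 0.0553
grip_force: 30.0
```

>>> {"api": "arm_command", "payload": {"series": [-1, -0.15, -0.07, 0, 0, -1, -0.3, -0.14, 0, 0, -1, -0.45, -0.21, 0, 0, -1, -0.58, -0.285, 0, 0, -1, -0.58, -0.285, 0, 0]}}

```text
t: 13.75
eef_pos: [0.5309, 0.0545, 0.2002]
tool_rot: [-2.164, -2.274, 0.006]
force: [0.3, 0.0, -2.5]
width: 0.0557
grip_force: 30.0
```

```bash
python3 - <<'E'
from ov import *
np.set_printoptions(precision=4,suppress=True)
plan((.5353,.0516,.15),3)
e=bot.read_state()['eef_pos']
th=np.linspace(0,2*np.pi,16,endpoint=False)
pts=[(np.r_[e[:2]+.028*np.array([np.cos(a),np.sin(a)]),e[2]-.0838],(0,255,0)) for a in th]
pts+=[(np.r_[q[:2],.1],(255,0,0)) for q in boxpts(np.array([.5383,-.0063]),.1,3,.025,.025)]
over('pics/b3.png',pts)
E
```

```text
t 13.75 pos [0.5309 0.0545 0.2002] closing ang 2.8 tilt [-0.0046 -0.0007 -1.    ] j6 [-0.0035 -0.0532] w 0.055702939631304446 F [ 0.3006  0.014  -2.5014]
shift/0.15 [-0.0205  0.0299  0.3343] turn(about tool z)/180 -0.0008832109836910086 alt 0.999116789016309
```

View pics/b3.png

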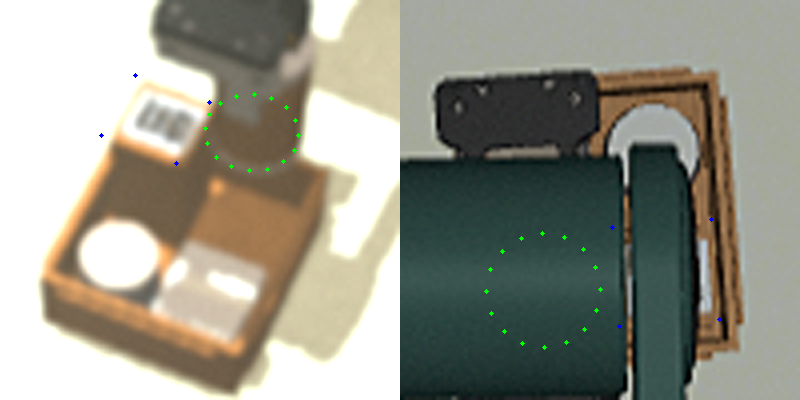

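>>> {"api": "arm_command", "payload": {"series": [-1, 0, 0.01, 0, 0, -1, 0, 0.01, 0, 0]}}

```text
t: 14.05
eef_pos: [0.5343, 0.0569, 0.202]
tool_rot: [-2.161, -2.279, 0.001]
force: [-0.0, 0.7, -2.8]
width: 0.0556
grip_force: 30.0
```

```bash
python3 - <<'E'
from h import *
np.set_printoptions(precision=4,suppress=True)
plan((.536,.0527,.0888),3)
E
```

```text
t 14.05 pos [0.5343 0.0569 0.202 ] closing ang 3.0 tilt [-0.0008  0.0002 -1.    ] j6 [ 0.0004 -0.0528] w 0.055606844279111715 F [-0.0155  0.7262 -2.7982]
shift/0.15 [-0.0287  0.0101  0.7548] turn(about tool z)/180 0.0002590162122193836 alt -0.9997409837877806
```

>>> {"api": "arm_command", "payload": {"series": [-1, -0.015, 0.01, 0, 0, -1, -0.015, 0.01, 0.2, 0, -1, -0.015, 0.01, 0.4, 0, -1, -0.015, 0.01, 0.55, 0, -1, -0.015, 0.01, 0.65, 0]}}

```text
t: 14.55
eef_pos: [0.5348, 0.054, 0.1029]
tool_rot: [-2.161, -2.277, 0.003]
force: [-0.4, 0.5, -2.3]
width: 0.0554
grip_force: 30.0
```

>>> {"api": "arm_command", "payload": {"series": [-1, 0, 0, 0.03, 0, -1, 0, 0, 0.06, 0, -1, 0, 0, 0.08, 0, -1, 0, 0, 0.08, 0]}}

```text
t: 14.95
eef_pos: [0.5362, 0.0538, 0.094]
tool_rot: [2.162, 2.278, 0.001]
force: [0.5, -0.1, -2.4]
width: 0.0553
grip_force: 30.0
```

>>> {"api": "arm_command", "payload": {"series": [-1, 0, 0, 0.015, 0, -1, 0, 0, 0.03, 0, -1, 0, 0, 0.03, 0, -1, 0, 0, 0.03, 0]}}

```text
t: 15.35
eef_pos: [0.5357, 0.0538, 0.0888]
tool_rot: [2.163, 2.278, -0.0]
force: [-0.4, -0.2, -2.2]
width: 0.0554
grip_force: 30.0
```

>>> {"api": "arm_command", "payload": {"series": [-1, 0, 0, 0.012, 0, -1, 0, 0, 0.012, 0]}}

```text
t: 15.55
eef_pos: [0.5358, 0.0538, 0.0886]
tool_rot: [2.163, 2.278, 0.001]
force: [-2.5, -0.3, 4.8]
width: 0.0555
grip_force: 30.0
```

On the floor. Release, rise, look.

>>> {"api": "arm_command", "payload": {"series": [1, 0, 0, -0.01, 0, 1, 0, 0, -0.01, 0, 1, 0, 0, -0.01, 0, 1, 0, 0, -0.01, 0, 1, 0, 0, -0.01, 0]}}

```text
t: 16.05
eef_pos: [0.5356, 0.0538, 0.0882]
tool_rot: [-2.163, -2.278, 0.0]
force: [-0.2, -0.2, -0.0]
width: 0.092
grip_force: 0.0
```

>>> {"api": "arm_command", "payload": {"series": [1, 0, 0, -0.2, 0, 1, 0, 0, -0.5, 0, 1, 0, 0, -0.8, 0, 1, 0, 0, -1, 0, 1, 0, 0, -1, 0]}}

```text
t: 16.55
eef_pos: [0.5381, 0.0538, 0.2446]
tool_rot: [2.157, 2.272, 0.012]
force: [0.9, -0.3, 0.1]
width: 0.0938
grip_force: 0.0
```

>>> {"api": "arm_command", "payload": {"series": [1, -0.3, -0.1, 0, 0, 1, -0.6, -0.2, 0, 0, 1, -0.9, -0.3, 0, 0, 1, -1, -0.35, 0, 0, 1, -1, -0.35, 0, 0]}}

```text
t: 17.05
eef_pos: [0.4898, -0.1006, 0.2367]
tool_rot: [-2.166, -2.272, 0.002]
force: [0.3, 0.5, 0.3]
width: 0.094
grip_force: 0.0
```

```bash
python3 - <<'E'
from ov import *
np.set_printoptions(precision=4,suppress=True)
S,T=over('pics/b4.png',[],tb=(420,270,110,110),sb=(225,130,65,65))
X=np.hstack([cv2.convertScaleAbs(cv2.resize(p['color'][y:y+w,x:x+w],(400,250),interpolation=cv2.INTER_CUBIC),alpha=1.3) for p,(x,y,w) in ((S,(290,190,95)),(T,(270,210,100)))])
cv2.imwrite('pics/b4.png',np.vstack([cv2.resize(cv2.imread('pics/b4.png'),(800,350)),X]))
g={}
for q in('scanner_grip','scanner_window','scanner','stand'):
    a,b=bot.tip_of(S,q),bot.tip_of(T,q)
    if a and b:
        g[q],m=tri(S,a[0]['position'],T,b[0]['position']); print(q,a[0]['position'],b[0]['position'],g[q],m,a[0]['confidence'],b[0]['confidence'])
plan((.43,-.31,.25),-75)
E
```

```text
scanner_grip [253.2, 151.1] [499.1, 337.8] [ 0.4162 -0.3225  0.1278] 0.005184716369411549 0.69 0.91
scanner [257.7, 182.7] [478.0, 326.3] [ 0.4316 -0.3138  0.006 ] 0.007080676290398116 0.92 0.8
stand [262.7, 184.8] [480.6, 326.5] [ 0.4257 -0.3131 -0.0077] 0.014022181063581258 0.94 0.95
t 17.55 pos [ 0.4912 -0.0981  0.2384] closing ang 3.0 tilt [ 0. -0. -1.] j6 [-0.3103 -0.3634] w 0.09411347893315976 F [ 0.1951 -0.6543  0.2669]
shift/0.15 [-1.3892 -0.4826 -0.0774] turn(about tool z)/180 0.43358802795215073 alt -0.5664119720478493
```

View pics/b4.png

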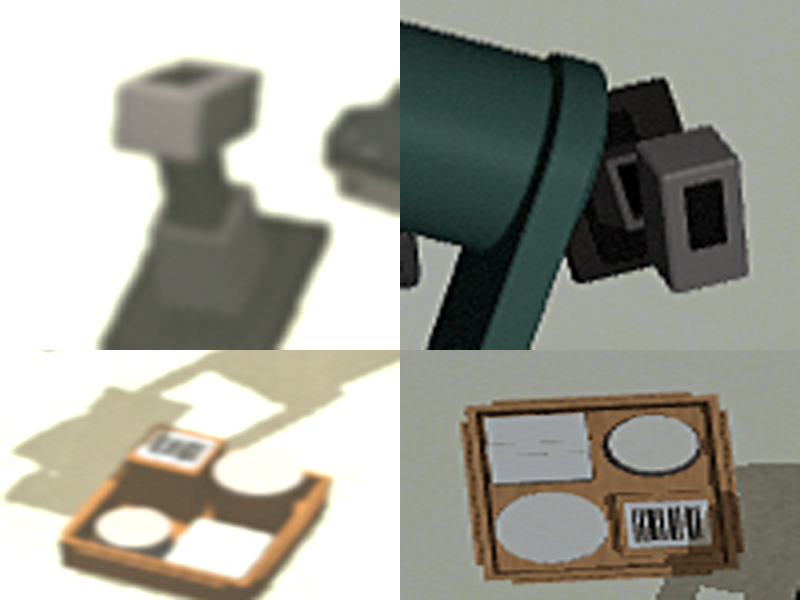

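Packing shows right: box upright with label up at right and tube beside it in the −x half, jar and flat box untouched. Now fit the scanner pose from its head corners in the top view.

```bash
python3 - <<'E'
from h import *
from scipy.optimize import least_squares
np.set_printoptions(precision=4,suppress=True)
T=bot.read_camera('top'); S=bot.read_camera('scene')
pic=np.array([(595,415),(685,398),(630,450),(718,430),(640,572),(725,553)],float)
px=np.c_[440+(pic[:,0]-400)/4.301,280+(pic[:,1]-300)/3.333]
b=np.array([(.0398,.022,.1396),(.0398,-.022,.1396),(.018,.022,.1708),(.018,-.022,.1708),(-.0598,.022,.1164),(-.0598,-.022,.1164)])
def pts(v): 
    q=R.from_euler('z',v[2]).apply(b); return q+[v[0],v[1],.015]
f=lambda v:np.concatenate([proj(T,q) for q in pts(v)])-px.ravel()
r=least_squares(f,[.43,-.31,.24]); print(r.x,np.degrees(r.x[2]),r.fun)
print('top grip@.143',at(T,(499.1,337.8),.143))
v=r.x+[.003,.0015,0]
g=v[:2]-.010*np.array([np.cos(v[2]),np.sin(v[2])]); print('grip',g)
yaw=np.degrees(v[2])-90
plan((*g,.27),-76.4)
E
```

```text
[ 0.4307 -0.3171  0.2322] 13.306662265534648 [-0.8128 -1.2219  0.3216 -1.9617 -1.3195  0.3873  0.9115  0.3621 -0.529
  1.2705  1.4601  1.1475]
top grip@.143 [ 0.4164 -0.3158  0.143 ]
grip [ 0.424  -0.3179]
t 17.65 pos [ 0.4911 -0.0984  0.2384] closing ang 3.0 tilt [ 0.0001 -0.0001 -1.    ] j6 [-0.3109 -0.3635] w 0.09377258891145962 F [-0.2775 -1.0528 -0.0523]
shift/0.15 [-1.4384 -0.5241 -0.2103] turn(about tool z)/180 0.4411933602309317 alt -0.5588066397690683
```

>>> {"api": "arm_command", "payload": {"series": [1, -0.2, -0.07, -0.1, 0, 1, -0.4, -0.14, -0.21, 0, 1, -0.6, -0.2, -0.21, 0, 1, -0.72, -0.26, -0.21, 0, 1, -0.72, -0.26, -0.21, 0]}}

```text
t: 18.15
eef_pos: [0.4569, -0.2106, 0.27]
tool_rot: [2.167, 2.274, -0.001]
force: [1.4, 1.3, -0.3]
width: 0.094
grip_force: 0.0
```

>>> {"api": "arm_command", "payload": {"series": [1, -0.2, -0.07, 0, 0.045, 1, -0.4, -0.14, 0, 0.09, 1, -0.6, -0.2, 0, 0.13, 1, -0.72, -0.26, 0, 0.18, 1, -0.72, -0.26, 0, 0.22]}}

```text
t: 18.65
eef_pos: [0.4238, -0.3198, 0.2694]
tool_rot: [-2.812, -1.399, 0.001]
force: [0.2, 0.5, 0.0]
width: 0.0942
grip_force: 0.0
```

>>> {"api": "arm_command", "payload": {"series": [1, 0, 0, 0, 0.045, 1, 0, 0, 0, 0.09, 1, 0, 0, 0, 0.13, 1, 0, 0, 0, 0.18, 1, 0, 0, 0, 0.22]}}

```text
t: 19.15
eef_pos: [0.4249, -0.3175, 0.2699]
tool_rot: [-3.119, -0.369, -0.001]
force: [-0.2, -0.7, 0.5]
width: 0.0942
grip_force: 0.0
```

>>> {"api": "arm_command", "payload": {"series": [1, 0, 0, 0, 0, 1, 0, 0, 0, 0]}}

```text
t: 19.35
eef_pos: [0.4247, -0.3178, 0.2699]
tool_rot: [-3.118, -0.382, -0.0]
force: [0.1, 0.6, 0.2]
width: 0.0936
grip_force: 0.0
```

```bash
python3 - <<'E'
from h import *
np.set_printoptions(precision=4,suppress=True)
plan((.424,-.316,.149),-76.5)
E
```

```text
t 19.35 pos [ 0.4247 -0.3178  0.2699] closing ang -76.0 tilt [ 0.0001  0.0003 -1.    ] j6 [-0.7495  0.5773] w 0.0936285620617556 F [0.1137 0.6053 0.2323]
shift/0.15 [-0.0017 -0.0128  0.8061] turn(about tool z)/180 0.0026792390213163883 alt -0.9973207609786837
```

>>> {"api": "arm_command", "payload": {"series": [1, 0, -0.012, 0.25, 0.003, 1, 0, -0.012, 0.5, 0.003, 1, 0, -0.012, 0.7, 0.003, 1, 0, -0.012, 0.806, 0.003, 1, 0, -0.012, 0.806, 0.003]}}

```text
t: 19.85
eef_pos: [0.4225, -0.3151, 0.1456]
tool_rot: [-3.115, -0.365, 0.007]
force: [-0.4, -0.1, -0.8]
width: 0.094
grip_force: 0.0
```

>>> {"api": "arm_command", "payload": {"series": [-1, 0, 0, 0, 0, -1, 0, 0, 0, 0, -1, 0, 0, 0, 0, -1, 0, 0, 0, 0, -1, 0, 0, 0, 0]}}

```text
t: 20.35
eef_pos: [0.4241, -0.317, 0.1498]
tool_rot: [3.12, 0.362, 0.001]
force: [-0.1, -0.1, -0.1]
width: 0.058
grip_force: 0.0
```

>>> {"api": "arm_command", "payload": {"series": [-1, 0, 0, 0, 0, -1, 0, 0, 0, 0]}}

```text
t: 20.55
eef_pos: [0.4239, -0.3168, 0.1492]
tool_rot: [3.12, 0.362, 0.0]
force: [0.4, 0.1, 0.7]
width: 0.0438
grip_force: 29.9
```

>>> {"api": "arm_command", "payload": {"series": [-1, 0, 0, -0.08, 0, -1, 0, 0, -0.16, 0, -1, 0, 0, -0.24, 0, -1, 0, 0, -0.313, 0, -1, 0, 0, -0.313, 0]}}

```text
t: 21.05
eef_pos: [0.4248, -0.3176, 0.199]
tool_rot: [3.117, 0.362, 0.005]
force: [-0.7, 0.5, -1.4]
width: 0.0439
grip_force: 29.9
```

```bash
python3 - <<'E'
import numpy as np
E=np.array([-18,76.]);L=114
for th in range(0,66,5):
    t=np.radians(th);G=E+L*np.array([-np.sin(t),np.cos(t)])+5*np.array([np.cos(t),np.sin(t)])
    print(th,np.round((G-[-10,190])/150,3))
E
```

```text
0 [-0.02  0.  ]
5 [-0.086  0.   ]
10 [-0.152 -0.006]
15 [-0.218 -0.017]
20 [-0.282 -0.034]
25 [-0.344 -0.057]
30 [-0.404 -0.085]
35 [-0.462 -0.118]
40 [-0.516 -0.156]
45 [-0.567 -0.199]
50 [-0.614 -0.246]
55 [-0.657 -0.297]
60 [-0.695 -0.351]
65 [-0.728 -0.409]
```

>>> {"api": "arm_command", "payload": {"series": [-1, -0.02, 0, 0, 0, -1, -0.053, 0, 0, 0, -1, -0.086, 0, 0, 0, -1, -0.12, 0, 0.003, 0, -1, -0.152, 0, 0.006, 0]}}

```text
t: 21.55
eef_pos: [0.4026, -0.3217, 0.1956]
tool_rot: [3.12, 0.363, 0.006]
force: [5.2, 1.5, 1.5]
width: 0.0441
grip_force: 30.0
```

```bash
cat > scan.py <<'E'
from h import *
np.set_printoptions(precision=4,suppress=True)
S=bot.read_camera('scene');T=bot.read_camera('top')
st=bot.read_state();Rt=R.from_rotvec(st['tool_rot']).as_matrix();e=st['eef_pos']
print('F',st['force'],'M',st['wrist_torque'],'e',e,'w',st['width'])
g=e+Rt@[0,0,.006]
for q in('scanner','scanner_window','scanner_grip'):
    a,b=bot.tip_of(S,q),bot.tip_of(T,q); print(q,[(l['position'],round(l['confidence'],2)) for l in (a[:1]+b[:1])])
    if a and b:
        X,m=tri(S,a[0]['position'],T,b[0]['position']); d=Rt.T@(X-g); print('  tool frame rel grip',d*1000,'miss',m*1000)
# silhouette fit of tilt in each view
b=[]
for L,W,D,c,ax in [(.095,.044,.038,(-.010,.128),(-.819,-.574)),(.110,.026,.030,(0,.055),(0,-1))]:
    ax=np.array(ax);n=np.array([-ax[1],ax[0]])
    b.append([[*(np.array(c)+i*L/2*ax+j*D/2*n-[-.010,.128]),k*W/2] for i in(-1,1) for j in(-1,1) for k in(-1,1)])
def hull(p,th,off=(0,0)):
    t=np.radians(th);m=np.zeros((480,640),np.uint8)
    for B in b:
        P=[]
        for x,z,y in B:
            X=np.cos(t)*x-np.sin(t)*z; Z=np.sin(t)*x+np.cos(t)*z
            P.append(proj(p,g+X*Rt[:,0]+y*Rt[:,1]-Z*Rt[:,2])+off)
        cv2.fillConvexPoly(m,cv2.convexHull(np.round(P).astype(np.int32)),1)
    return m>0
for n,p in(('scene',S),('top',T)):
    L=bot.masks_of(p,'scanner')
    for l in L[:1]:
        M=l['region']; best=[]
        for th in range(-20,90,5):
            for dx in range(-4,5,2):
                for dy in range(-4,5,2):
                    H=hull(p,th,(dx,dy)); best.append((round((H&M).sum()/(H|M).sum(),3),th,dx,dy))
        print(n,round(l['confidence'],2),M.sum(),sorted(best)[::-1][:5])
E
python3 scan.py
```

```text
F [4.1896 1.2558 1.2892] M [ 0.4132 -1.1819  0.0623] e [ 0.4018 -0.3219  0.1955] w 0.04381942261422965
scanner [([258.2, 173.9], 0.57), ([485.9, 329.7], 0.83)]
  tool frame rel grip [ 22.6286   0.6465 150.4264] miss 2.472125506887945
scanner_window [([263.1, 133.7], 0.78), ([152.4, 308.9], 0.22)]
  tool frame rel grip [ 312.9092 -348.7774 -454.1245] miss 339.0488723226746
scanner_grip [([253.9, 133.1], 0.65), ([508.8, 348.0], 0.69)]
  tool frame rel grip [ 0.0098 -0.5085  1.8391] miss 2.727648523581895
scene 0.91 552 [(np.float64(0.669), 5, 0, 2), (np.float64(0.669), 5, 0, 0), (np.float64(0.663), 0, 0, 2), (np.float64(0.659), 10, 2, 2), (np.float64(0.653), 10, 0, 2)]
top 0.61 660 [(np.float64(0.367), 5, -2, -2), (np.float64(0.367), 5, -2, -4), (np.float64(0.365), 10, 0, 0), (np.float64(0.365), 5, 0, -2), (np.float64(0.363), 10, -2, 0)]
```

>>> {"api": "arm_command", "payload": {"series": [-1, -0.066, 0, 0.011, 0, -1, -0.13, 0, 0.028, 0, -1, -0.192, 0, 0.051, 0, -1, -0.252, 0, 0.079, 0, -1, -0.252, 0, 0.079, 0]}}

```text
t: 22.55
eef_pos: [0.363, -0.3311, 0.1825]
tool_rot: [3.121, 0.359, -0.004]
force: [1.9, -0.1, 0.7]
width: 0.0437
grip_force: 30.0
```

```bash
python3 scan.py
```

```text
F [ 1.0327 -0.2493 -0.8452] M [-0.0985 -0.3175 -0.0961] e [ 0.3633 -0.3309  0.1823] w 0.04374292633610991
scanner [([256.8, 171.1], 0.85), ([486.1, 326.9], 0.9)]
  tool frame rel grip [ 71.4233  -1.6285 114.4459] miss 0.35576575230850715
scanner_window [([507.6, 372.2], 0.55)]
scanner_grip [([258.6, 127.4], 0.6), ([511.8, 362.8], 0.85)]
  tool frame rel grip [11.3199 -3.1941 -8.6294] miss 0.2036908726698104
scene 0.74 697 [(np.float64(0.782), 20, -2, 2), (np.float64(0.764), 20, 0, 2), (np.float64(0.762), 25, 0, 2), (np.float64(0.752), 30, 0, 4), (np.float64(0.75), 25, 0, 4)]
top 0.56 1012 [(np.float64(0.558), 25, 0, -4), (np.float64(0.532), 25, -2, -4), (np.float64(0.522), 30, 0, -4), (np.float64(0.521), 30, -2, -4), (np.float64(0.516), 25, 2, -4)]
```

>>> {"api": "arm_command", "payload": {"series": [-1, -0.058, 0, 0.033, 0, -1, -0.112, 0, 0.071, 0, -1, -0.163, 0, 0.114, 0, -1, -0.21, 0, 0.161, 0, -1, -0.253, 0, 0.212, 0]}}

```text
t: 23.55
eef_pos: [0.3279, -0.3403, 0.1526]
tool_rot: [3.117, 0.361, 0.004]
force: [1.6, 1.4, 7.2]
width: 0.0439
grip_force: 30.0
```

>>> {"api": "arm_command", "payload": {"series": [-1, 0, 0, 0, 0, -1, 0, 0, 0, 0]}}

```text
t: 23.75
eef_pos: [0.3272, -0.34, 0.1514]
tool_rot: [3.119, 0.36, -0.001]
force: [1.9, -0.9, 1.7]
width: 0.0438
grip_force: 30.0
```

```bash
python3 scan.py
```

```text
F [ 1.0346 -1.6906  1.2375] M [-0.2726 -0.4345 -0.0589] e [ 0.3274 -0.3398  0.1513] w 0.0437646906458493
scanner [([256.9, 170.5], 0.72), ([484.5, 325.5], 0.62)]
  tool frame rel grip [112.9848  -6.0611  74.7738] miss 1.0180183788816621
scanner_window [([265.7, 133.8], 0.73), ([504.2, 378.4], 0.82)]
  tool frame rel grip [12.7639 -9.042  17.0744] miss 3.5500453999914203
scanner_grip [([262.5, 128.9], 0.74), ([513.6, 374.7], 0.75)]
  tool frame rel grip [19.3911  0.1892 -7.3552] miss 4.286804743196854
scene 0.78 769 [(np.float64(0.835), 40, -2, 4), (np.float64(0.833), 40, -2, 2), (np.float64(0.818), 45, -2, 4), (np.float64(0.803), 35, -2, 2), (np.float64(0.799), 45, -2, 2)]
top 0.89 1212 [(np.float64(0.6), 50, 0, -4), (np.float64(0.597), 45, 0, -4), (np.float64(0.577), 50, -2, -4), (np.float64(0.575), 55, 0, -4), (np.float64(0.575), 40, 2, -4)]
```

>>> {"api": "arm_command", "payload": {"series": [-1, -0.016, 0, 0.021, 0, -1, -0.031, 0, 0.043, 0, -1, -0.031, 0, 0.043, 0]}}

```text
t: 24.55
eef_pos: [0.3244, -0.3405, 0.1463]
tool_rot: [3.119, 0.362, 0.005]
force: [2.2, -0.1, 4.2]
width: 0.0436
grip_force: 30.0
```

>>> {"api": "arm_command", "payload": {"series": [-1, 0, 0, -0.2, 0, -1, 0, 0, -0.4, 0, -1, 0, 0, -0.6, 0, -1, 0, 0, -0.8, 0, -1, 0, 0, -0.84, 0]}}

```text
t: 25.05
eef_pos: [0.3237, -0.3412, 0.2741]
tool_rot: [3.116, 0.362, 0.003]
force: [0.0, 0.1, -1.4]
width: 0.0437
grip_force: 30.0
```

```bash
python3 scan.py; python3 - <<'E'
from h import *
plan((.5383,-.0063,.2535),-76.5)
E
```

```text
F [-0.3495  0.6372 -0.9949] M [-0.0176  0.0949 -0.0171] e [ 0.3232 -0.3405  0.271 ] w 0.043859371428213015
scanner [([249.0, 141.4], 0.85), ([503.5, 329.1], 0.65)]
  tool frame rel grip [117.0935   0.0327  75.7903] miss 5.01012005316986
scanner_window [([261.3, 105.7], 0.8), ([525.9, 387.8], 0.96)]
  tool frame rel grip [13.3518 -3.9523 33.1734] miss 0.7652973735969266
scanner_grip [([258.2, 95.0], 0.64), ([535.3, 390.6], 0.77)]
  tool frame rel grip [13.5455  0.3534 -3.5135] miss 0.2921831972211768
scene 0.8 1057 [(np.float64(0.926), 50, -2, 2), (np.float64(0.908), 45, -2, 2), (np.float64(0.889), 45, -2, 0), (np.float64(0.88), 50, -2, 4), (np.float64(0.873), 50, -2, 0)]
top 0.88 1814 [(np.float64(0.635), 50, 2, -4), (np.float64(0.629), 55, 0, -4), (np.float64(0.617), 45, 2, -4), (np.float64(0.613), 50, 0, -4), (np.float64(0.601), 60, 0, -4)]
t 25.55 pos [ 0.32316529 -0.34007831  0.26991785] closing ang -76.8 tilt [-0.00122413  0.00148236 -0.99999815] j6 [-0.93176607  0.40803187] w 0.04355474600601885 F [-0.40790559 -0.7531871  -1.75293842]
shift/0.15 [ 1.90565042 -1.83756394  0.11099495] turn(about tool z)/180 -0.0014772582691754286 alt 0.9985227417308246
```

>>> {"api": "arm_command", "payload": {"series": [-1, 0.08, -0.08, 0, 0, -1, 0.2, -0.2, 0, 0, -1, 0.32, -0.32, 0, 0, -1, 0.44, -0.44, 0, 0, -1, 0.56, -0.56, 0, 0]}}

```text
t: 26.05
eef_pos: [0.3863, -0.2385, 0.2707]
tool_rot: [-3.121, -0.362, 0.0]
force: [0.7, 0.8, -2.6]
width: 0.0437
grip_force: 30.0
```

>>> {"api": "arm_command", "payload": {"series": [-1, 0.14, -0.13, 0, 0, -1, 0.28, -0.26, 0, 0, -1, 0.42, -0.4, 0, 0, -1, 0.56, -0.53, 0, 0, -1, 0.68, -0.65, 0, 0]}}

```text
t: 26.55
eef_pos: [0.4634, -0.1198, 0.2706]
tool_rot: [-3.12, -0.363, 0.001]
force: [1.0, 0.4, -2.2]
width: 0.0441
grip_force: 30.0
```

>>> {"api": "arm_command", "payload": {"series": [-1, 0.14, -0.13, 0, 0, -1, 0.28, -0.26, 0, 0, -1, 0.42, -0.4, 0, 0, -1, 0.54, -0.52, 0, 0, -1, 0.62, -0.59, 0, 0]}}

```text
t: 27.05
eef_pos: [0.5337, -0.0121, 0.2704]
tool_rot: [-3.12, -0.365, 0.001]
force: [0.1, 0.2, -2.0]
width: 0.0436
grip_force: 30.0
```

```bash
python3 - <<'E'
from h import *
plan((.5383,-.0063,.2535),-76.5)
E
cat > fit.py <<'E'
import sys,io,contextlib
with contextlib.redirect_stdout(io.StringIO()):
    import scan
from scan import *
from scipy.optimize import differential_evolution
Ms=bot.masks_of(S,'scanner')[0]['region'];Mt=bot.masks_of(T,'scanner')[0]['region']
cv2.imwrite('m_s.png',Ms*255);cv2.imwrite('m_t.png',Mt*255)
def hull2(p,th,dX,dZ,off):
    t=np.radians(th);m=np.zeros((480,640),np.uint8);k=8
    for B in b:
        P=[]
        for x,z,y in B:
            X=np.cos(t)*x-np.sin(t)*z+dX; Z=np.sin(t)*x+np.cos(t)*z+dZ
            P.append((proj(p,g+X*Rt[:,0]+y*Rt[:,1]-Z*Rt[:,2])+off)*16)
        cv2.fillConvexPoly(m,cv2.convexHull(np.round(P).astype(np.int32)),1,shift=4)
    return m>0
iou=lambda H,M:(H&M).sum()/(H|M).sum()
def cost(v):
    th,dX,dZ=v[:3]; return -iou(hull2(S,th,dX/1e3,dZ/1e3,v[3:5]),Ms)
print('e',e,'F',st['force'])
for bias in [(2.3,0),(2.3,1),(1,0)]:
    r=differential_evolution(lambda v:cost([*v,*bias]),[(30,75),(-20,20),(-20,20)],seed=0,maxiter=25,popsize=10,polish=False)
    print(bias,r.x,r.fun,'top',[ -0+round(iou(hull2(T,r.x[0],r.x[1]/1e3,r.x[2]/1e3,(.7,1.5)),Mt),3)])
for q in ('scanner_window','scanner','scanner_grip'):
    a,c=bot.tip_of(S,q),bot.tip_of(T,q)
    print(q,a[:1],c[:1])
    if a and c:
        X,m=tri(S,np.array(a[0]['position'])-[2.3,0],T,np.array(c[0]['position'])-[.7,1.5]); print('   rel grip mm',Rt.T@(X-g)*1000,m*1000)
E
python3 fit.py
```

```text
t 27.05 pos [ 0.5337012  -0.01207237  0.27038322] closing ang -76.7 tilt [-9.37877274e-04  3.82338108e-04 -9.99999487e-01] j6 [-0.1289992   1.20922126] w 0.043617849310490626 F [ 0.12747082  0.19038088 -2.00884317]
shift/0.15 [ 0.0387971  -0.0303119   0.11254067] turn(about tool z)/180 -0.0009531101986404167 alt 0.9990468898013597
e [ 0.5337 -0.0124  0.2703] F [ 0.2464 -0.382  -1.655 ]
(2.3, 0) [43.5642 19.4408  6.7874] -0.8332028191072827 top [np.float64(0.195)]
(2.3, 1) [48.4077 19.1592  4.9832] -0.8261205564142194 top [np.float64(0.222)]
(1, 0) [42.2029 12.7014 -0.1554] -0.852 top [np.float64(0.15)]
scanner_window [{'position': [326.0, 198.6], 'confidence': 0.7}] []
scanner [{'position': [321.9, 243.5], 'confidence': 0.55}] [{'position': [321.5, 219.3], 'confidence': 0.68}]
   rel grip mm [121.6721  -6.6079  75.1493] 0.27519439317772026
scanner_grip [{'position': [329.8, 189.3], 'confidence': 0.82}] [][ WARN:0@6.826] global loadsave.cpp:1063 imwrite_ Unsupported depth image for selected encoder is fallbacked to CV_8U.
```

>>> {"api": "arm_command", "payload": {"series": [-1, 0.02, -0.015, 0, 0, -1, 0.02, -0.015, 0, -0.04, -1, 0.02, -0.015, 0, -0.08, -1, 0.02, -0.015, 0, -0.12, -1, 0.02, -0.015, 0, -0.16]}}

```text
t: 28.45
eef_pos: [0.5358, -0.0105, 0.2709]
tool_rot: [2.929, 1.135, 0.0]
force: [-0.2, 0.4, -2.9]
width: 0.0438
grip_force: 30.0
```

>>> {"api": "arm_command", "payload": {"series": [-1, 0, 0, 0, -0.04, -1, 0, 0, 0, -0.08, -1, 0, 0, 0, -0.12, -1, 0, 0, 0, -0.16, -1, 0, 0, 0, -0.2]}}

```text
t: 28.95
eef_pos: [0.5359, -0.0106, 0.271]
tool_rot: [2.435, 1.984, 0.0]
force: [-0.1, -0.8, -1.7]
width: 0.0437
grip_force: 30.0
```

>>> {"api": "arm_command", "payload": {"series": [-1, 0, 0, 0, -0.04, -1, 0, 0, 0, -0.08, -1, 0, 0, 0, -0.12, -1, 0, 0, 0, -0.16, -1, 0, 0, 0, -0.2]}}

```text
t: 29.45
eef_pos: [0.5359, -0.0106, 0.271]
tool_rot: [1.703, 2.64, 0.0]
force: [0.6, 0.2, -1.5]
width: 0.0439
grip_force: 30.0
```

>>> {"api": "arm_command", "payload": {"series": [-1, 0, 0, 0, 0, -1, 0, 0, 0, 0]}}

```text
t: 29.65
eef_pos: [0.5358, -0.0106, 0.271]
tool_rot: [1.713, 2.633, 0.0]
force: [0.0, -0.0, -1.3]
width: 0.0439
grip_force: 30.0
```

```bash
python3 - <<'E'
from h import *
plan((.5383,-.0063,.2535),27)
E
sed -i '/imwrite/d' fit.py
python3 fit.py; python3 - <<'E'
from h import *
S=bot.read_camera('scene')
x,y,w,h=275,130,120,90
cv2.imwrite('pics/f1.png',cv2.convertScaleAbs(cv2.resize(S['color'][y:y+h,x:x+w],(800,600),interpolation=cv2.INTER_CUBIC),alpha=1.3))
E
```

```text
t 29.65 pos [ 0.53579252 -0.01062946  0.27097909] closing ang 23.9 tilt [ 3.05214495e-04 -7.92154787e-05 -9.99999950e-01] j6 [-0.12562598 -0.5426567 ] w 0.04392188887046764 F [ 0.0264471  -0.02713361 -1.3317679 ]
shift/0.15 [0.01964144 0.02694582 0.11653005] turn(about tool z)/180 -0.017257461634048038 alt 0.9827425383659519
e [ 0.5357 -0.0107  0.2709] F [-0.5499  0.1742 -2.6106]
(2.3, 0) [48.0087 18.805   1.205 ] -0.5850832729905865 top [np.float64(0.179)]
(2.3, 1) [44.9227 18.0422  9.1923] -0.5821325648414986 top [np.float64(0.172)]
(1, 0) [48.6338 19.8326  0.9012] -0.5839363241678727 top [np.float64(0.178)]
scanner_window [{'position': [332.0, 195.0], 'confidence': 0.76}] []
scanner [{'position': [377.0, 208.4], 'confidence': 0.62}] [{'position': [278.0, 309.5], 'confidence': 0.67}]
   rel grip mm [122.0747   0.5188  78.8269] 11.536550309762125
scanner_grip [{'position': [337.4, 181.6], 'confidence': 0.93}] []
```

View pics/f1.png

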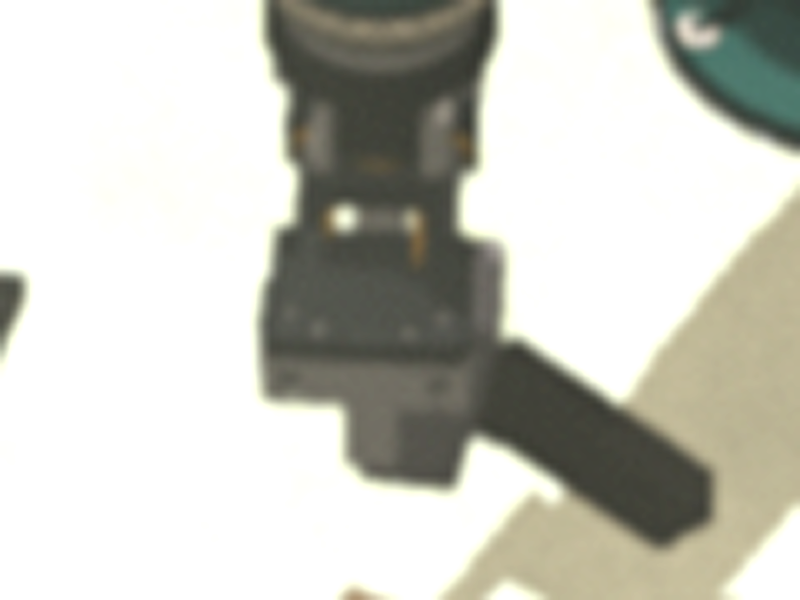

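The picture shows the scanner held tilted over the carton: handle foot corners at crop (712,470),(712,515),(660,548), nose lower-right corner (455,488). Fit tilt and slip from these.

```bash
cat > fit2.py <<'E'
from h import *
from scipy.optimize import least_squares
np.set_printoptions(precision=3,suppress=True)
S=bot.read_camera('scene');st=bot.read_state();Rt=R.from_rotvec(st['tool_rot']).as_matrix();g=st['eef_pos']+Rt@[0,0,.006]
ax=np.array([-.819,-.574]);n=np.array([-.574,.819])
def sc(x,z,y): return [x+.010,z-.128,y]
hd=lambda i,j,y:[*(i*.0475*ax+j*.019*n),y]
P=[sc(.015,0,-.013),sc(.015,0,.013),sc(-.015,0,.013),hd(1,-1,.022)]
px=np.array([(712,470),(712,515),(660,548),(455,488)])/6.667+[275,130]
def model(v):
    t=v[0];o=[]
    for x,z,y in P:
        X=np.cos(t)*x-np.sin(t)*z+v[1];Z=np.sin(t)*x+np.cos(t)*z+v[2]
        o.append(proj(S,g+X*Rt[:,0]+y*Rt[:,1]-Z*Rt[:,2])+v[3:5])
    return np.array(o)
for bias in [(2.3,0),(1,0),(2.3,1.5)]:
    r=least_squares(lambda v:np.r_[(model(v)-px).ravel(),(v[3:5]-bias)/.3,v[1]/.02,v[2]/.01],[.9,0,0,2,0],x_scale=[.1,.01,.01,1,1])
    print(bias,'theta',np.degrees(r.x[0]),'dX,dZ mm',r.x[1:3]*1e3,'res',r.fun[:8])
# direction of handle edges in image vs model
for th in (45,50,55,60,65):
    t=np.radians(th);o=g; h=np.array([np.sin(t),-np.cos(t)]) # foot direction (X,Z)
    a=proj(S,o);b=proj(S,o+.11*(h[0]*Rt[:,0]-h[1]*Rt[:,2]));print(th,np.degrees(np.arctan2(*(b-a)[::-1])))
print('image edges',np.degrees(np.arctan2(470-345,712-520)),np.degrees(np.arctan2(548-435,660-475)))
E
python3 fit2.py
```

```text
(2.3, 0) theta 46.8921950683763 dX,dZ mm [17.112  9.486] res [ 0.392 -0.976  0.429  0.42  -0.713  0.359 -0.24   0.617]
(1, 0) theta 46.987830474137326 dX,dZ mm [20.216  9.599] res [ 0.38  -0.99   0.432  0.408 -0.72   0.358 -0.245  0.645]
(2.3, 1.5) theta 47.24766567725958 dX,dZ mm [16.226 14.728] res [ 0.445 -0.98   0.483  0.433 -0.648  0.45  -0.414  0.744]
45 35.191745077199535
50 30.896948960777827
55 26.85990483602193
60 23.038528470783103
65 19.393598424568573
image edges 33.06580407494142 31.41703647016329
```

```bash
cat >> fit2.py <<'E'
print('finger outer tip corners (crop px)')
for x in(-.008,.008):
    for y in (.022,.0345): print(x,y,(proj(S,st['eef_pos']+Rt@[x,y,.025])-[275,130])*6.667)
for v in [(np.radians(48),.017,.0095,2.3,0),(np.radians(48),.005,0,2.3,0),(np.radians(48),.0,0,2.3,0)]: print((model(v)-[275,130])*6.667)
E
python3 fit2.py | tail -17
```

```text
finger outer tip corners (crop px)
-0.008 0.022 [337.495 451.432]
-0.008 0.0345 [335.427 478.426]
0.008 0.022 [381.353 453.487]
0.008 0.0345 [379.549 480.509]
[[718.304 460.295]
 [718.598 514.648]
 [659.866 548.023]
 [455.647 492.03 ]]
[[684.3   474.446]
 [684.18  528.572]
 [626.444 561.475]
 [422.7   506.316]]
[[671.189 473.83 ]
 [670.911 527.941]
 [613.405 560.848]
 [409.289 505.679]]
```

>>> {"api": "arm_command", "payload": {"series": [-1, -0.04, -0.11, 0, 0, -1, -0.08, -0.23, 0, 0, -1, -0.11, -0.35, 0, 0, -1, -0.15, -0.46, 0, 0, -1, -0.18, -0.575, 0, 0]}}

```text
t: 31.2
eef_pos: [0.4661, -0.072, 0.2711]
tool_rot: [1.712, 2.634, -0.001]
force: [-0.3, -0.1, -0.9]
width: 0.0436
grip_force: 30.0
```

>>> {"api": "arm_command", "payload": {"series": [-1, -0.04, -0.11, 0, 0, -1, -0.08, -0.23, 0, 0, -1, -0.11, -0.35, 0, 0, -1, -0.15, -0.46, 0, 0, -1, -0.18, -0.575, 0, 0]}}

```text
t: 31.7
eef_pos: [0.3982, -0.1315, 0.2712]
tool_rot: [1.712, 2.633, -0.001]
force: [0.0, -0.6, -0.7]
width: 0.0437
grip_force: 30.0
```

>>> {"api": "arm_command", "payload": {"series": [-1, 0, 0, 0.2, 0, -1, 0, 0, 0.4, 0, -1, 0, 0, 0.6, 0, -1, 0, 0, 0.8, 0, -1, 0, 0, 0.95, 0]}}

```text
t: 32.2
eef_pos: [0.398, -0.1307, 0.1267]
tool_rot: [-1.711, -2.633, 0.001]
force: [-1.0, -1.3, -1.4]
width: 0.0437
grip_force: 30.0
```

>>> {"api": "arm_command", "payload": {"series": [-1, 0, 0, 0.07, 0, -1, 0, 0, 0.14, 0, -1, 0, 0, 0.17, 0, -1, 0, 0, 0.2, 0, -1, 0, 0, 0.2, 0]}}

```text
t: 32.7
eef_pos: [0.4002, -0.1305, 0.0988]
tool_rot: [1.71, 2.635, -0.0]
force: [-0.2, 0.1, -1.7]
width: 0.0434
grip_force: 30.0
```

>>> {"api": "arm_command", "payload": {"series": [-1, 0, 0, 0.02, 0, -1, 0, 0, 0.04, 0, -1, 0, 0, 0.04, 0]}}

```text
t: 33.0
eef_pos: [0.4, -0.1303, 0.0922]
tool_rot: [-1.71, -2.635, 0.0]
force: [0.7, 0.5, -0.4]
width: 0.044
grip_force: 30.0
```

>>> {"api": "arm_command", "payload": {"series": [-1, 0, 0, 0.015, 0, -1, 0, 0, 0.015, 0]}}

```text
t: 33.2
eef_pos: [0.3999, -0.1303, 0.09]
tool_rot: [-1.71, -2.635, 0.0]
force: [0.2, 0.1, -1.3]
width: 0.0438
grip_force: 30.0
```

>>> {"api": "arm_command", "payload": {"series": [-1, 0, 0, 0.015, 0, -1, 0, 0, 0.015, 0]}}

```text
t: 33.4
eef_pos: [0.4002, -0.1305, 0.088]
tool_rot: [1.71, 2.635, 0.0]
force: [0.3, -0.2, -1.3]
width: 0.0436
grip_force: 30.0
```

>>> {"api": "arm_command", "payload": {"series": [-1, 0, 0, 0.015, 0, -1, 0, 0, 0.015, 0]}}

```text
t: 33.6
eef_pos: [0.4007, -0.1309, 0.0871]
tool_rot: [1.709, 2.634, -0.0]
force: [-0.3, -1.3, 4.4]
width: 0.0439
grip_force: 30.0
```

>>> {"api": "arm_command", "payload": {"series": [-1, 0, 0, 0.015, 0, -1, 0, 0, 0.015, 0]}}

```text
t: 33.8
eef_pos: [0.4016, -0.1317, 0.0858]
tool_rot: [1.708, 2.631, -0.001]
force: [0.1, -1.8, 7.2]
width: 0.0438
grip_force: 30.0
```

>>> {"api": "arm_command", "payload": {"series": [-1, 0, 0, 0.02, 0, -1, 0, 0, 0.04, 0, -1, 0, 0, 0.06, 0, -1, 0, 0, 0.075, 0, -1, 0, 0, 0.075, 0]}}

```text
t: 34.3
eef_pos: [0.4051, -0.1354, 0.0779]
tool_rot: [1.701, 2.62, -0.004]
force: [2.8, -9.0, 12.1]
width: 0.044
grip_force: 30.1
```

>>> {"api": "arm_command", "payload": {"series": [-1, 0, 0, 0, 0, -1, 0, 0, 0, 0]}}

```text
t: 34.5
eef_pos: [0.4051, -0.1354, 0.0779]
tool_rot: [1.701, 2.62, -0.004]
force: [3.7, -9.7, 12.3]
width: 0.0438
grip_force: 30.1
```

>>> {"api": "arm_command", "payload": {"series": [-1, -0.02, 0, 0, 0, -1, -0.04, 0, 0, 0, -1, -0.06, 0, 0, 0, -1, -0.06, 0, 0, 0, -1, -0.06, 0, 0, 0]}}

```text
t: 35.0
eef_pos: [0.4052, -0.1386, 0.0742]
tool_rot: [1.71, 2.632, 0.004]
force: [0.4, 0.2, 6.4]
width: 0.0442
grip_force: 30.0
```

>>> {"api": "arm_command", "payload": {"series": [-1, -0.007, 0, 0.008, 0, -1, -0.013, 0, 0.015, 0, -1, -0.013, 0, 0.015, 0]}}

```text
t: 35.3
eef_pos: [0.4057, -0.1406, 0.0717]
tool_rot: [1.709, 2.633, 0.002]
force: [0.5, -0.5, 5.7]
width: 0.0439
grip_force: 30.0
```

>>> {"api": "arm_command", "payload": {"series": [-1, 0, 0, -0.3, 0, -1, 0, 0, -0.6, 0, -1, 0, 0, -0.9, 0, -1, 0, 0, -1, 0, -1, 0, 0, -1, 0]}}

```text
t: 35.8
eef_pos: [0.406, -0.1411, 0.2233]
tool_rot: [1.706, 2.629, 0.001]
force: [0.1, 0.1, -1.3]
width: 0.0441
grip_force: 30.0
```

>>> {"api": "arm_command", "payload": {"series": [-1, 0, 0, -0.3, 0, -1, 0, 0, -0.3, 0, -1, 0, 0, -0.3, 0]}}

```text
t: 36.1
eef_pos: [0.4046, -0.1404, 0.2641]
tool_rot: [-1.71, -2.635, 0.0]
force: [0.5, 0.2, -2.3]
width: 0.0439
grip_force: 30.0
```

```bash
cat > edges.py <<'E'
from h import *
np.set_printoptions(precision=1,suppress=True)
S=bot.read_camera('scene');st=bot.read_state();Rt=R.from_rotvec(st['tool_rot']).as_matrix();g=st['eef_pos']+Rt@[0,0,.006]
print('e',st['eef_pos']*1e3,'F',st['force'])
# dark handle pixels right of the gripper: region around predicted handle
h=lambda th,L:proj(S,g+L*(np.sin(np.radians(th))*Rt[:,0]+np.cos(np.radians(th))*Rt[:,2]))
c=h(55,.105)+[5,-1]; x0,y0=np.round(c-[10,14]).astype(int); k=8
G=cv2.cvtColor(S['color'],cv2.COLOR_BGR2GRAY)[y0:y0+28,x0:x0+34]
B=(cv2.resize(G,None,fx=k,fy=k,interpolation=cv2.INTER_CUBIC)<90).astype(np.uint8)
n,lab,sts,_=cv2.connectedComponentsWithStats(B); i=1+np.argmax(sts[1:,4]); m=(lab==i).astype(np.uint8)
ct=max(cv2.findContours(m,0,1)[0],key=cv2.contourArea); ap=cv2.approxPolyDP(ct,10,True)[:,0]
print('window',x0,y0,'stats',sts[i]); P=(ap+.5)/k-.5+[x0,y0]; print(P)
for a,b in zip(P,np.roll(P,-1,0)):
    d=b-a
    if np.hypot(*d)>8: print('edge',a,b,'ang',np.degrees(np.arctan2(d[1],d[0]))%180)
for t in(45,50,55,60): d=h(t,.11)-h(t,0); print(t,np.degrees(np.arctan2(d[1],d[0])))
M=bot.masks_of(S,'scanner'); w=bot.tip_of(S,'scanner'); print([ (l['position'],l['confidence']) for l in w[:1]])
E
python3 edges.py; python3 - <<'E'
from h import *
plan((.5383,-.0063,.24),24)
E
```

```text
e [ 404.2 -140.2  263.2] F [-0.7  0.4 -1.8]
window 336 139 stats [    0     0   199   150 18880]
[[335.6 138.6]
 [335.6 146.9]
 [354.3 157.2]
 [359.8 152.7]
 [359.9 146.8]
 [346.3 138.6]]
edge [335.6 138.6] [335.6 146.9] ang 90.0
edge [335.6 146.9] [354.3 157.2] ang 28.663957110281537
edge [359.9 146.8] [346.3 138.6] ang 31.195097587875665
edge [346.3 138.6] [335.6 138.6] ang 0.0
45 37.269087730387504
50 32.94692669098628
55 28.799863141097784
60 24.798906469794673
[]
t 36.25 pos [ 0.40393104 -0.14009674  0.26285733] closing ang 24.0 tilt [-0.00315168  0.00150166 -0.99999391] j6 [-0.46656827 -0.88603721] w 0.04377503337850011 F [ 0.1416738   0.1735624  -2.05033875]
shift/0.15 [0.44942882 1.18175055 0.15089747] turn(about tool z)/180 0.00018402659536257538 alt -0.9998159734046375
```

>>> {"api": "arm_command", "payload": {"series": [-1, 0.03, 0.11, 0, 0, -1, 0.07, 0.23, 0, 0, -1, 0.1, 0.35, 0, 0, -1, 0.14, 0.48, 0, 0, -1, 0.18, 0.6, 0, 0]}}

```text
t: 36.75
eef_pos: [0.4759, -0.0784, 0.2631]
tool_rot: [-1.709, -2.633, 0.001]
force: [0.2, -0.3, -1.1]
width: 0.044
grip_force: 30.0
```

>>> {"api": "arm_command", "payload": {"series": [-1, 0.03, 0.11, 0, 0, -1, 0.07, 0.23, 0, 0, -1, 0.1, 0.35, 0, 0, -1, 0.14, 0.48, 0, 0, -1, 0.17, 0.58, 0, 0]}}

```text
t: 37.25
eef_pos: [0.5454, -0.0195, 0.2637]
tool_rot: [-1.709, -2.634, 0.001]
force: [0.4, -0.7, -1.3]
width: 0.0439
grip_force: 30.0
```

>>> {"api": "arm_command", "payload": {"series": [-1, 0, 0, 0.05, 0, -1, 0, 0, 0.1, 0, -1, 0, 0, 0.14, 0, -1, 0, 0, 0.14, 0]}}

```text
t: 37.65
eef_pos: [0.5436, -0.0208, 0.2423]
tool_rot: [-1.71, -2.632, 0.003]
force: [0.3, 0.1, -2.0]
width: 0.0439
grip_force: 30.0
```

```bash
cat >> edges.py <<'E'
# corners: far-top foot, near-top foot, near-bottom foot
q=P[P[:,0]>x0+12]
from scipy.optimize import least_squares
def sc(x,z,y): return [x+.010,z-.128,y]
def pr(v,p):
    x,z,y=p;t=v[0];X=np.cos(t)*x-np.sin(t)*z+v[1];Z=np.sin(t)*x+np.cos(t)*z+v[2]
    return proj(S,g+X*Rt[:,0]+y*Rt[:,1]-Z*Rt[:,2])+[2.1,0]
def lin(a,b,p): d=b-a; d/=np.hypot(*d); return d[0]*(p-a)[1]-d[1]*(p-a)[0]
iR=np.argsort(-P[:,0])[:2]; ft,nt=sorted(P[iR],key=lambda r:r[1]); low=P[np.argmax(P[:,1])]
up=P[np.argmin(np.where(P[:,0]>x0+3,P[:,1],1e9))]; lf=P[np.argmax(np.where(P[:,0]<x0+1,P[:,1],-1))]
print('used',ft,nt,low,up,lf)
C=[sc(.015,0,-.013),sc(.015,0,.013),sc(-.015,0,.013)]
f=lambda v:np.r_[pr(v,C[0])-ft,pr(v,C[1])-nt,pr(v,C[2])-low,
  lin(pr(v,C[0]),pr(v,sc(.015,.08,-.013)),up),lin(pr(v,C[2]),pr(v,sc(-.015,.08,.013)),lf)]
r=least_squares(f,[.95,.015,.009],x_scale=[.1,.01,.01]);t=r.x[0]
x,z,_=sc(-.0489,.1008,0); w=g+(np.cos(t)*x-np.sin(t)*z+r.x[1])*Rt[:,0]-(np.sin(t)*x+np.cos(t)*z+r.x[2])*Rt[:,2]
print('theta',np.degrees(t),'d',r.x[1:]*1e3,'res',r.fun,'window world mm',w*1e3)
E
python3 edges.py
```

```text
e [544.  -20.8 243.1] F [-0.3 -0.4 -1.9]
window 353 196 stats [    0     0   220   158 23386]
[[352.6 195.6]
 [352.6 205.7]
 [372.3 215.2]
 [379.4 210.6]
 [379.7 205.3]
 [377.8 202.4]
 [364.7 195.6]]
edge [352.6 195.6] [352.6 205.7] ang 90.0
edge [352.6 205.7] [372.3 215.2] ang 25.688143435647348
edge [372.3 215.2] [379.4 210.6] ang 147.01147838636544
edge [377.8 202.4] [364.7 195.6] ang 27.64597536373867
edge [364.7 195.6] [352.6 195.6] ang 0.0
45 34.320499343300625
50 30.138278591170895
55 26.21397982779786
60 22.503519566810994
[([376.4, 212.4], 0.89)]
used [379.7 205.3] [379.4 210.6] [372.3 215.2] [364.7 195.6] [352.6 205.7]
theta 52.17695263696576 d [19.2 15.8] res [ 0.1 -2.   0.3  0.9 -0.6  1.5 -0.8  0.5] window world mm [537.1  -5.4 205.5]
```

>>> {"api": "arm_command", "payload": {"series": [-1, 0, 0, 0.02, 0, -1, 0, 0, 0.02, 0, -1, 0, 0, 0.02, 0, -1, 0, 0, 0.02, 0, -1, 0, 0, 0.02, 0]}}

```text
t: 38.3
eef_pos: [0.5448, -0.0203, 0.2411]
tool_rot: [1.71, 2.635, -0.0]
force: [0.3, 0.1, -1.0]
width: 0.0441
grip_force: 30.0
```

```bash
python3 -c "
from station import bot
s=bot.read_state();print(s['qvel'],s['force'],s['grip_force']);print(bot.finish_job())"
```

```text
[-0.00130302 -0.00055058 -0.00092862  0.00053826 -0.00092585  0.00142457] [ 0.32229529  0.12331945 -0.96246669] 29.99269276857376
the job is handed in; nothing more can be done
None
```

I handed the job in at about 38 s: the box and tube stand in the carton's empty half, and the scanner is held steady about 10 cm above the label, within about 3° of straight down by my last camera fit (no verdict was returned).

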